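Load, mist and stack the bail-arm tote

ROBOT

A 7-joint arm with a two-finger parallel gripper is mounted at the origin on a cart in front of the work surface, level with it; the furniture and walls round the work are solid. World frame = base frame: x ahead of the robot, y to its left, z up, the work surface at z = 0. Lengths are in mm, angles in rad, forces in N, time in s.
With the tool pointing down it reaches from about 400 to 875 mm from the base axis. Payload 4.4 kg.
Tool frame: the origin (TCP) lies midway between the tips of the shut fingers; the grasp point (between the pads) lies 19 mm behind it; z points along the fingers, y is the line along which they close (so a half turn about z gives the same grasp; the last joint's range is limited). The gripper opens to 85 mm and grips with 20 to 120 N. Pads are 22 mm wide; open, the fingers measure 114 mm over their backs; the gripper's body (76 mm by 85 mm) begins 54 mm behind the grasp point. The pads swing forward as they close: fully open they stand 13 mm farther back than shut.
Start: joints at [-1.299, 0.628, 0.038, 1.517, -0.027, 0.996, -0.02], TCP at [215.395, 613.289, 231.313] pointing down, gripper open.
Joint ranges: [-3.06, 3.06], [-0.37, 2.12], [-1.25, 1.32], [0.18, 2.47], [-1.1, 4.24], [0.23, 1.98], [-2.94, 2.94]. Speed limits (rad/s): [2.57, 2.57, 3.14, 3.14, 3.14, 3.14, 3.14].

INTERFACE

Orientations are given as [roll, pitch, yaw] about the fixed x, y, z axes, in that order (R = Rz(yaw) Ry(pitch) Rx(roll)).
In Python, from cell import read_state, get_image, finish_job gives the robot as it stands.
- The arm moves only by the tool send_rows, never from a script. Its argument "series" is a list of rows, each an object of numbers: "ax", "ay", "az": the turn, a rotation vector about the tool's x, y, z in rad; "dx", "dy", "dz": the shift along the tool's x, y, z in cm; "hand": the closure, from 0 (fully open) to 1 (shut). In form: [{"ax": .., "ay": .., "az": .., "dx": .., "dy": .., "dz": .., "hand": ..}, ...]. A call has 1 to 10 rows; each row is the pose to reach, as a shift and turn from the pose commanded when the call began, along the tool's axes at that moment; what a row does not reach only later rows make up. A row lasts 1/10 s, in which the tool goes at most 50 mm and 8.59 degrees, less where a joint would pass 70% of its speed; a pose out of reach is approached as far as the arm can. A call with a gripper value outside its range is refused whole. The fingers move at their own pace and stop on an object; the grip force is fixed at half the most. Time passes only in rows, so rows that repeat a pose let the fingers close. It gives the time, the measured TCP pose, the force, the opening and the grip force at its end, in the units of the state.
- read_state(): the state, without advancing time (a new reading comes with each control period).
- get_image(name): name is "side" or "top"; returns a dict with "pixels" (420x560x3 uint8, red, green, blue), "mtx" (3x3 intrinsics, pixels), "R" (3x3) and "t" (3): a world point X has camera coordinates R X + t. Camera axes: x right, y down, z forward; pixel columns grow to the right and rows downward; lengths in mm; the calibration is good to about 2 mm. A picture is of the moment at which its call begins. There is no depth.
- finish_job(): hands the job in; it is judged then, once.
The state is a dict: "clock": time; "qpos": joint angles; "qd": joint speeds; "tau": joint torques, N m; "eef_pos": TCP position; "tool_rot": TCP orientation; "force": force on the tool from outside, world axes, zero at the start; "torque": the same for the moment, N m; "width": finger opening in mm; "gripper_force": force on a finger pad.
Only numpy, scipy, OpenCV 4.12 (cv2) and the standard library are available. Lean on these libraries where they do the work, as an engineer would, in place of code of your own. Each camera call takes 0.05 s, during which the arm holds its last target. There are 200 camera calls.

TASK

Swing both wire bail arms of the grey tote right out past its ends, then lay every wood blank lying round the tote (not the offcuts back along the wall) flat on the floor of the tote, none on top of another, and when they are all in, press the spray cap of the mist bottle fully down and let it up again to damp them. After that swing both bail arms fully in over the tote and stack the wooden carrying tray on the two bars, level, centred over the tote and lengthwise with it; leave the other things on the bench alone.

Things in the scene. Friction and masses are not known exactly. Their poses are not given: they have to be found in the camera images.
- tote: grey open plastic tote, fixed to the bench. Outside 152 (own x) x 292 (own y) x 60 mm high, walls and floor 6 mm; origin at the centre of its underside, z up. Inside 140 x 280 mm, enough for the blanks side by side across it. A steel-wire bail arm is hinged near each end; a wooden cleat, 14 mm wide and 12 mm high, runs along the foot of each end
- bail_left (a joint): hinge of the bail arm at the tote's own +y end; axis along the tote's x through (0, 125, 45) mm of the tote frame. 0 rad = fully in, bar over the mouth on the rims, bar centre (0, 70, 66) mm of the tote frame; swings up and over to 2.85 rad = fully out past the end, bar centre (0, 184, 41) mm. Stops at both ends, stiff (about 3 N at the bar), stays where left. Starts at 0 to 1.5
- bail_right (a joint): hinge of the like bail arm at the tote's own -y end, a mirror image: axis through (0, -125, 45) mm, 0 rad = fully in, bar centre at (0, -70, 66) mm; 2.85 rad = fully out, bar centre at (0, -184, 41) mm of the tote frame. Starts at 0 to 1.5
- bail_left_bar (a point): centre of the cross bar of the left bail arm, a U of round 10 mm steel wire: the bar is 172 mm long, runs along the tote's own x, 59 mm from the hinge axis; the legs are outside the long walls. Moves with the arm
- bail_right_bar (a point): centre of the cross bar (10 mm round, 172 mm long, along the tote's own x) of the right bail arm; moves with the arm
- tray: loose plywood carrying tray, 128 (own x) x 240 (own y) mm, rim 35 mm high, about 0.5 kg, flat underside; origin at the underside's centre, z up. Round dowel handle, 24 mm thick, along its own y, centre line 78 mm above the underside, between end posts 50 mm wide and 94 mm high at y = +-109 mm. Stacked on the bars its underside is 71 mm above the bench; with the arms out it would drop into the tote
- spray_cap (a joint): travel of the mist bottle's sprung cap: 0 = up, 0.008 m = fully down; counts as pressed beyond 0.006. Takes about 1.5 N to start and 5 N to bottom, springs up by itself
- cap_top (a point): centre of the top of the white spray cap (34 mm across, about 174 mm above the bench when up) of the aluminium mist bottle, 57 mm across, fixed upright on a 90 x 90 mm wooden base behind the tote; moves with the cap
- blank_1: wood blank, a plain pale square-ended wood block, 60 (own x) x 90 (own y) x 35 mm high; origin at the centre of its underside, z up as it lies. Lies on the bench in some runs, absent in others
- blank_2: wood blank, a plain pale square-ended wood block, 60 (own x) x 90 (own y) x 35 mm high; origin at the centre of its underside, z up as it lies. Lies on the bench in some runs, absent in others. Same shape as blank_1
- blank_3: wood blank, a plain pale wood block with one end cut aslant, 50 (own x) x 84 (own y) x 32 mm high; origin at the centre of its underside, z up as it lies. Lies on the bench in some runs, absent in others
- blank_4: wood blank, a plain pale wood block with one end cut aslant, 50 (own x) x 84 (own y) x 32 mm high; origin at the centre of its underside, z up as it lies. Lies on the bench in some runs, absent in others. Same shape as blank_3
- sanding_block: cork block wrapped in brown-red sandpaper, 61x101x36 mm, a bystander; origin at the centre of its underside
- wax_tin: flat round green and white tin, 68 mm across, 26 mm high, a bystander; origin at the centre of its underside
- tape_measure: yellow and black tape measure, 32x76x58 mm, a bystander; origin under its centre
- pencil: red carpenter's pencil, 151 mm long, a bystander between the tray and the tin; origin at the centre of its underside
Mind the look-alikes: they are no part of the job. What is shaped like the blank_2 but blue is not meant.

How it is judged:
By the outcome, as a careful person would: the job done as asked, in the order asked, and still so for the second after the job is handed in, with the robot touching nothing.
Of blank_1, blank_2, blank_3, blank_4 only 2 to 3 are there at a start; the rules pass over those that are not, and their reading is None.
At some moment in a run one of blank_1, blank_2, blank_3, blank_4, tray may be knocked a few centimetres aside while the robot is not near it.
Once in a run the grip may slacken for a moment while it holds something.
It also fails if it takes over 200 s, if anything falls off the work surface, if the arm or the gripper's body presses on something with over 40 N, if the wrist force passes 120 N, or if a joint passes its speed limit or range.

## Working session

There is one attempt and no reset: what is moved stays moved. The work goes in short steps, Python scripts to look and compute and a tool call to move; the robot and the scene stay as the last step left them, time stands still between calls to the robot, and variables do not carry over. Pictures are saved under pics/ and viewed, at most 14 in all, crops included, and the job is handed in when it is done.

Besides the shell and the picture viewer there is one more tool, called after "Call:" as name([rows], argument=value, ...), one row to a line, values as JSON. send_rows: Moves the arm, as the interface text tells. Its arguments: {"type":"object","properties":{"series":{"type":"array","items":{"type":"object","properties":{"ax":{"type":"number"},"ay":{"type":"number"},"az":{"type":"number"},"dx":{"type":"number"},"dy":{"type":"number"},"dz":{"type":"number"},"hand":{"type":"number"}}}}},"required":["series"]}

```bash
ls; mkdir -p pics; cat > h.py <<'E'
import numpy as np, cv2
from cell import read_state, get_image, finish_job
from scipy.spatial.transform import Rotation as Rn
def ray(im,u,v,z):
    d=im["R"].T@np.linalg.inv(im["mtx"])@np.array([u,v,1.]); c=-im["R"].T@im["t"]
    return c+d*(z-c[2])/d[2]
def proj(im,X):
    p=im["mtx"]@(np.array(im["R"])@np.array(X,float)+im["t"]); return p[:2]/p[2]
def save(im,n,crop=None,s=1):
    p=im["pixels"][:,:,::-1]
    if crop: p=p[crop[1]:crop[3],crop[0]:crop[2]]
    cv2.imwrite("pics/"+n,cv2.resize(p,None,fx=s,fy=s,interpolation=cv2.INTER_CUBIC))
E
python3 - <<'E'
from h import *
for n in("top","side"):
    im=get_image(n); im={k:np.array(v) for k,v in im.items()}
    save(im,n+"0.png",s=1.4); print(n,-im["R"].T@im["t"]); print(im["R"].round(3))
    np.savez(n+"0.npz",**im)
s=read_state();print(s)
E
```

```text
pics
top [ 435.95957389  -55.67940685 1462.44700324]
[[ 0.014 -1.     0.019]
 [-0.995 -0.015 -0.1  ]
 [ 0.1   -0.017 -0.995]]
side [-244.8649489  -822.0756296  1086.15996044]
[[ 0.685 -0.729 -0.009]
 [-0.477 -0.439 -0.761]
 [ 0.551  0.526 -0.649]]
{'clock': 0.1, 'qpos': array([-1.29881346,  0.6292471 ,  0.03844092,  1.51824816, -0.0269488 ,
        0.99629792, -0.01996561]), 'qd': array([ 0.00027305, -0.00070959,  0.00033846, -0.00083455, -0.00097568,
       -0.00140664, -0.00048018]), 'tau': array([ 2.42364717e-03, -5.64532006e+01,  1.23004194e+00, -1.93973923e+01,
        1.12329482e-02,  5.45224335e-03, -1.02216944e-06]), 'eef_pos': array([215.2086163 , 612.75898779, 230.49156953]), 'tool_rot': array([-3.13991080e+00,  5.67313771e-05,  2.80387564e+00]), 'force': array([-0.44795286, -0.59235579,  0.44159598]), 'torque': array([0.0173943 , 0.05575858, 0.04104122]), 'gripper_force': 0.0, 'width': 85.37340978895294}
```

View pics/top0.png

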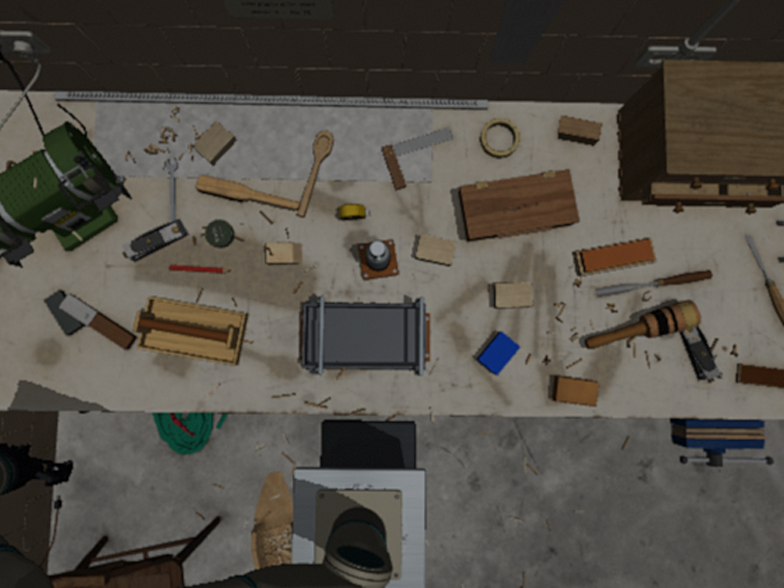

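View pics/side0.png

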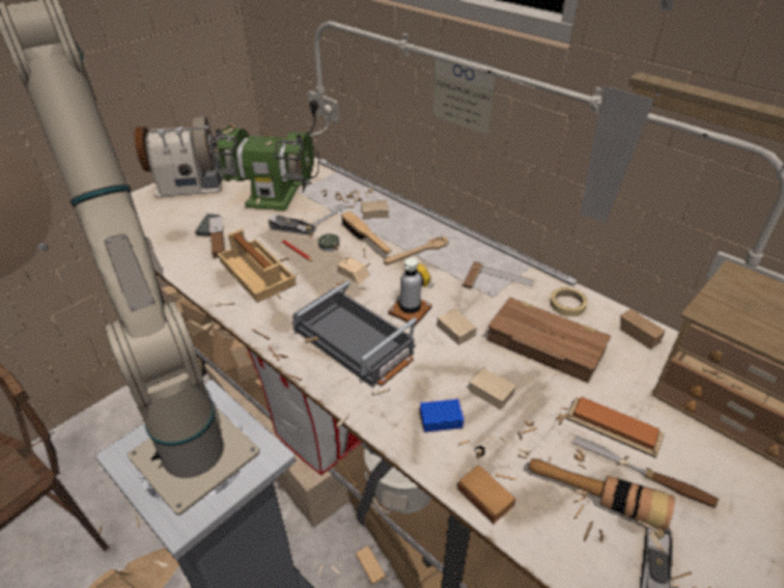

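The pictures show three pale blanks: one left of the bottle at (282,253), one right of it at (435,249) and one at (514,294). The tote is at (365,335), the tray at (192,330) and the bottle cap at (377,248). Next I measure them with masks.

```bash
python3 - <<'E'
from h import *
im=dict(np.load("top0.npz")); save(im,"c0.png",(90,130,400,300),2.55)
p=im["pixels"]; hsv=cv2.cvtColor(p,cv2.COLOR_RGB2HSV)
for n,(x,y) in dict(b1=(201,181),b2=(310,178),b3=(367,210),tote=(261,240),tray=(137,222),bench=(330,200),cap=(269,176),bar=(228,240),barR=(301,240)).items(): print(n,p[y,x],hsv[y,x],ray(im,x,y,33).round())
E
```

```text
b1 [137 118  91] [ 18  86 137] [669. 198.  33.]
b2 [128 114  93] [ 18  70 128] [ 686. -176.   33.]
b3 [126 112  90] [ 18  73 126] [ 578. -373.   33.]
tote [68 70 74] [110  21  74] [470. -11.  33.]
tray [118  94  60] [ 18 125 118] [525. 410.  33.]
bench [129 124 115] [ 19  28 129] [ 610. -246.   33.]
cap [139 143 147] [105  14 147] [690. -35.  33.]
bar [78 84 88] [102  29  88] [468. 100.  33.]
barR [108 114 120] [105  26 120] [ 472. -147.   33.]
```

View pics/c0.png

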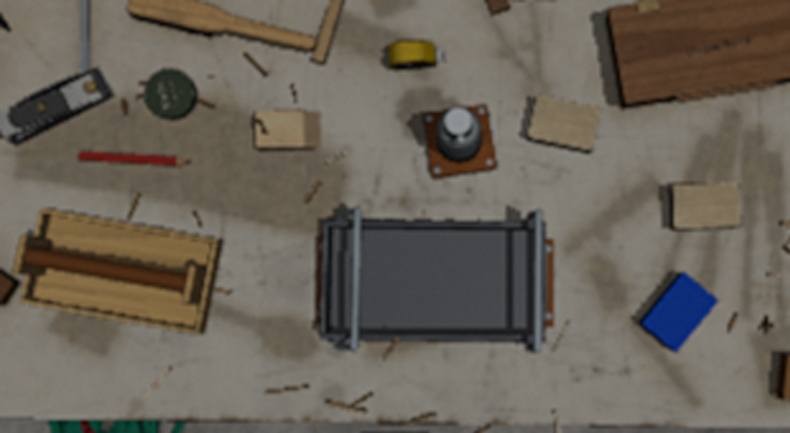

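The crop shows the left blank with its slanted end toward −y at crop (310,130), and square blanks at (562,124) and (705,206). The tote spans about (318..553, 210..345), with the bars at x≈355 and 538. I now measure blanks, tray and cap by mask and stretch the tote's contrast.

```bash
python3 - <<'E'
from h import *
im=dict(np.load("top0.npz")); p=im["pixels"]; s=4
big=cv2.resize(p,None,fx=s,fy=s,interpolation=cv2.INTER_CUBIC); hsv=cv2.cvtColor(big,cv2.COLOR_RGB2HSV).astype(int)
def blob(mask,u,v,r,z,n):
    m=np.zeros(mask.shape,np.uint8); y0,y1,x0,x1=[int(k*s) for k in(v-r,v+r,u-r,u+r)]
    m[y0:y1,x0:x1]=mask[y0:y1,x0:x1]; m=cv2.morphologyEx(m,cv2.MORPH_OPEN,np.ones((7,7)));m=cv2.morphologyEx(m,cv2.MORPH_CLOSE,np.ones((15,15)))
    c=max(cv2.findContours(m,0,1)[0],key=cv2.contourArea)
    w=np.array([ray(im,(a+.5)/s-.5,(b+.5)/s-.5,z)[:2] for a,b in c[:,0]],np.float32)
    r=cv2.minAreaRect(w); print(n,np.round(r[0],1),np.round(r[1],1),round(r[2],1)); print(cv2.boxPoints(r).round().tolist())
wood=((abs(hsv[...,0]-18)<6)&(hsv[...,1]>50)&(hsv[...,2]>85)).astype(np.uint8)
blob(wood,201,181,24,32,"L"); blob(wood,310,178,22,35,"M"); blob(wood,367,210,22,35,"R"); blob(wood,137,235,50,35,"tray")
cap=((hsv[...,2]>125)&(hsv[...,1]<30)).astype(np.uint8); blob(cap,269,177,10,174,"cap")
c=p[205:275,205:315][:,:,::-1]; c=cv2.resize(c,None,fx=7,fy=7,interpolation=cv2.INTER_CUBIC); cv2.imwrite("pics/tote.png",cv2.convertScaleAbs(c,alpha=1.8))
E
```

```text
L [651.6 199.9] [126.4 165.2] 0.9
[[587.0, 281.0], [590.0, 116.0], [716.0, 118.0], [713.0, 283.0]]
M [ 687.4 -179.2] [90.4 62.6] 78.6
[[648.0, -217.0], [709.0, -230.0], [727.0, -141.0], [666.0, -129.0]]
R [ 599.9 -387.2] [119.3 111.9] 89.8
[[544.0, -447.0], [656.0, -447.0], [656.0, -328.0], [544.0, -327.0]]
tray [457.7 407.2] [289.5 171.4] 80.8
[[350.0, 278.0], [519.0, 251.0], [565.0, 536.0], [396.0, 564.0]]
cap [674.5 -43.3] [29.2 56.5] 64.6
[[643.0, -44.0], [694.0, -69.0], [706.0, -42.0], [655.0, -18.0]]
```

View pics/tote.png

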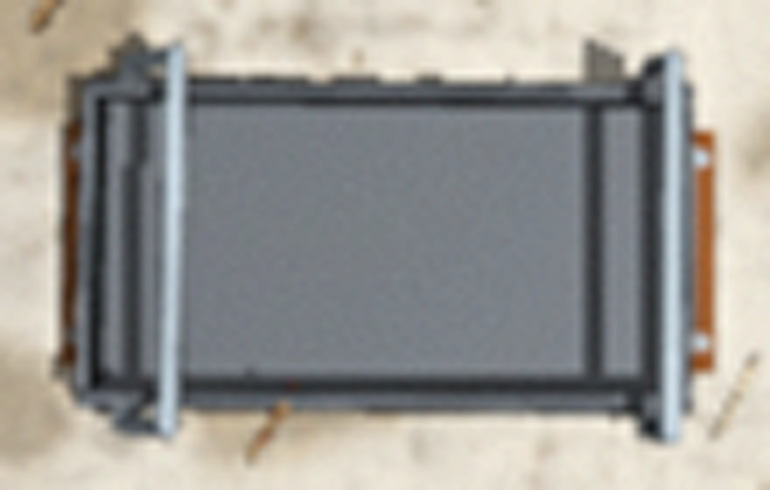

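The stretched crop shows the floor from (105,103) to (643,378), the rim from (80,85) to (692,408), the left bar from (177,45) to (163,432) and the right bar from (675,52) to (666,438).

```bash
python3 - <<'E'
from h import *
im=dict(np.load("top0.npz")); p=im["pixels"]; s=4
f=lambda a,b:(205+(a+.5)/7-.5,205+(b+.5)/7-.5)
P={k:ray(im,*f(*q),z)[:2] for k,q,z in [("fTL",(105,103),6),("fTR",(645,110),6),("fBL",(103,372),6),("fBR",(642,380),6),("rTL",(80,82),60),("rBL",(78,400),60),("rBR",(690,412),60)]}
for k,v in P.items(): print(k,v.round(1))
print("ctr",np.mean([P[k] for k in("fTL","fTR","fBL","fBR")],0))
for n,a,b in(("L",(177,45),(163,432)),("R",(675,52),(666,438))):
  for z in(66,90,104): print(n,z,ray(im,*f(*a),z)[:2].round(1),ray(im,*f(*b),z)[:2].round(1))
big=cv2.GaussianBlur(cv2.resize(p,None,fx=s,fy=s,interpolation=cv2.INTER_CUBIC),(9,9),0); lab=cv2.cvtColor(big,cv2.COLOR_RGB2LAB).astype(int)
def blob(u,v,r,z,n):
    y0,y1,x0,x1=[int(k*s) for k in(v-r,v+r,u-r,u+r)]
    b=lab[y0:y1,x0:x1,2].astype(np.uint8); t,m=cv2.threshold(b,0,255,cv2.THRESH_OTSU)
    m=cv2.morphologyEx(cv2.morphologyEx(m,cv2.MORPH_OPEN,np.ones((7,7))),cv2.MORPH_CLOSE,np.ones((13,13)))
    c=max(cv2.findContours(m,0,1)[0],key=cv2.contourArea)+[x0,y0]
    w=np.array([ray(im,(a+.5)/s-.5,(d+.5)/s-.5,z)[:2] for a,d in c[:,0]],np.float32)
    r=cv2.minAreaRect(w); print(n,t,np.round(r[0],1),np.round(r[1],1),round(r[2],1),cv2.boxPoints(r).round().tolist())
blob(201,181,21,32,"L"); blob(310,178,21,35,"M"); blob(367,210,21,35,"R"); blob(137,235,50,35,"tray")
gray=cv2.cvtColor(big,cv2.COLOR_RGB2GRAY)[168*4:187*4,258*4:282*4]; t,m=cv2.threshold(gray,128,255,0); M=cv2.moments(m); u,v=258+M["m10"]/M["m00"]/4,168+M["m01"]/M["m00"]/4
print("cap",u,v,(m>0).sum()/16,ray(im,u,v,174))
E
```

```text
fTL [540.2 134.4]
fTR [ 540.7 -133.3]
fBL [407.9 131.7]
fBR [ 407.5 -133.2]
rTL [546.2 139.6]
rBL [395.7 136.1]
rBR [ 393.8 -153.2]
ctr [ 4.74082289e+02 -8.95345496e-02]
L 66 [564.1  93.2] [381.4  95. ]
L 90 [561.9  90.6] [382.4  92.4]
L 104 [560.6  89.2] [382.9  90.9]
R 66 [ 564.4 -144.2] [ 381.7 -141.6]
R 90 [ 562.2 -142.6] [ 382.6 -140.1]
R 104 [ 560.9 -141.8] [ 383.1 -139.2]
L 139.0 [671.9 194. ] [49.5 86.8] 0.9 [[646.0, 237.0], [648.0, 150.0], [697.0, 151.0], [696.0, 238.0]]
M 137.0 [ 687.6 -179.6] [90.  62.5] 78.6 [[648.0, -218.0], [709.0, -230.0], [727.0, -142.0], [666.0, -129.0]]
R 138.0 [ 577.4 -371.6] [60.6 90.6] 3.9 [[544.0, -328.0], [550.0, -419.0], [611.0, -415.0], [604.0, -324.0]]
tray 142.0 [479. 417.] [260. 129.] 80.9 [[395.0, 299.0], [522.0, 278.0], [563.0, 535.0], [436.0, 556.0]]
cap 269.7867509363296 177.15168539325842 66.75 [661.64914204 -39.31319354 174.        ]
```

```bash
cat > go.py <<'E'
import sys
from h import *
# usage: go.py x,y,z,yawdeg ... : prints rows relative to present pose
s=read_state(); R0=Rn.from_euler("xyz",s["tool_rot"]); p=s["eef_pos"]+np.array([0,0,.8])
print(p.round(1),np.degrees(s["tool_rot"]).round(1),round(s["width"],1),s["clock"])
for a in sys.argv[1:]:
    x,y,z,w=map(float,a.split(",")); d=R0.inv().apply(np.array([x,y,z])-p)/10
    r=(R0.inv()*Rn.from_euler("xyz",[180,0,w],degrees=True)).as_rotvec(); print("d",d.round(2),"a",r.round(3))
E
python3 go.py 473,91,180,180
python3 - <<'E'
from h import *
im=dict(np.load("top0.npz")); f=lambda a,b:(205+(a+.5)/7-.5,205+(b+.5)/7-.5)
print("cleats",ray(im,*f(62,250),12),ray(im,*f(716,250),12))
g=lambda a,b:(90+a/2.55,130+b/2.55)
print("base",ray(im,*g(460,141),20),"cap",ray(im,*g(459.5,121),174))
sd=dict(np.load("side0.npz")); print([ (proj(sd,q)*1.4).round() for q in((661,-39,174),(473,91,97),(473,-140,103))])
E
```

```text
[215.2 612.8 231.3] [-179.9    0.   160.7] 85.4 0.1
d [-41.61 -40.68   5.2 ] a [-0.002 -0.    -0.338]
cleats [467.19568477 152.65062674  12.        ] [ 471.68430151 -168.6917979    12.        ]
base [660.05205958 -39.92646836  20.        ] cap [660.72948815 -40.59925508 174.        ]
[array([411., 261.]), array([325., 297.]), array([390., 338.])]
```

Call:
send_rows([
  {"dx": -41.6, "dy": -40.7, "dz": 5.1, "az": -0.338, "hand": 0},
  {"dx": -41.6, "dy": -40.7, "dz": 5.1, "az": -0.338, "hand": 0},
  {"dx": -41.6, "dy": -40.7, "dz": 5.1, "az": -0.338, "hand": 0},
  {"dx": -41.6, "dy": -40.7, "dz": 5.1, "az": -0.338, "hand": 0},
  {"dx": -41.6, "dy": -40.7, "dz": 5.1, "az": -0.338, "hand": 0},
  {"dx": -41.6, "dy": -40.7, "dz": 5.1, "az": -0.338, "hand": 0},
  {"dx": -41.6, "dy": -40.7, "dz": 5.1, "az": -0.338, "hand": 0},
  {"dx": -41.6, "dy": -40.7, "dz": 5.1, "az": -0.338, "hand": 0},
  {"dx": -41.6, "dy": -40.7, "dz": 5.1, "az": -0.338, "hand": 0},
  {"dx": -41.6, "dy": -40.7, "dz": 5.1, "az": -0.338, "hand": 0},
])

```text
invalid input at $.series[0]: expected keys ax, ay, az, dx, dy, dz, hand
```

Call:
send_rows([
  {"ax": 0, "ay": 0, "dx": -41.6, "dy": -40.7, "dz": 5.1, "az": -0.338, "hand": 0},
  {"ax": 0, "ay": 0, "dx": -41.6, "dy": -40.7, "dz": 5.1, "az": -0.338, "hand": 0},
  {"ax": 0, "ay": 0, "dx": -41.6, "dy": -40.7, "dz": 5.1, "az": -0.338, "hand": 0},
  {"ax": 0, "ay": 0, "dx": -41.6, "dy": -40.7, "dz": 5.1, "az": -0.338, "hand": 0},
  {"ax": 0, "ay": 0, "dx": -41.6, "dy": -40.7, "dz": 5.1, "az": -0.338, "hand": 0},
  {"ax": 0, "ay": 0, "dx": -41.6, "dy": -40.7, "dz": 5.1, "az": -0.338, "hand": 0},
  {"ax": 0, "ay": 0, "dx": -41.6, "dy": -40.7, "dz": 5.1, "az": -0.338, "hand": 0},
  {"ax": 0, "ay": 0, "dx": -41.6, "dy": -40.7, "dz": 5.1, "az": -0.338, "hand": 0},
  {"ax": 0, "ay": 0, "dx": -41.6, "dy": -40.7, "dz": 5.1, "az": -0.338, "hand": 0},
  {"ax": 0, "ay": 0, "dx": -41.6, "dy": -40.7, "dz": 5.1, "az": -0.338, "hand": 0},
])

```text
clock: 1.1
eef_pos: [436.3, 164.8, 187.4]
tool_rot: [3.142, -0.0, -3.141]
force: [0.5, 0.8, -0.4]
width: 85.4
gripper_force: 0.0
```

```bash
python3 go.py 473,91,180,180 473,91,78,180
```

```text
[436.3 164.8 188.2] [ 180.   -0. -180.] 85.4 1.1
d [-3.67 -7.38  0.82] a [ 0. -0.  0.]
d [-3.67 -7.38 11.02] a [ 0. -0.  0.]
```

Call:
send_rows([
  {"ax": 0, "ay": 0, "az": 0, "dx": -3.7, "dy": -7.4, "dz": 0.8, "hand": 0},
  {"ax": 0, "ay": 0, "az": 0, "dx": -3.7, "dy": -7.4, "dz": 0.8, "hand": 0},
  {"ax": 0, "ay": 0, "az": 0, "dx": -3.7, "dy": -7.4, "dz": 4, "hand": 0},
  {"ax": 0, "ay": 0, "az": 0, "dx": -3.7, "dy": -7.4, "dz": 8, "hand": 0},
  {"ax": 0, "ay": 0, "az": 0, "dx": -3.7, "dy": -7.4, "dz": 11, "hand": 0},
  {"ax": 0, "ay": 0, "az": 0, "dx": -3.7, "dy": -7.4, "dz": 11, "hand": 1},
  {"ax": 0, "ay": 0, "az": 0, "dx": -3.7, "dy": -7.4, "dz": 11, "hand": 1},
  {"ax": 0, "ay": 0, "az": 0, "dx": -3.7, "dy": -7.4, "dz": 11, "hand": 1},
  {"ax": 0, "ay": 0, "az": 0, "dx": -3.7, "dy": -7.4, "dz": 11, "hand": 1},
  {"ax": 0, "ay": 0, "az": 0, "dx": -3.7, "dy": -7.4, "dz": 11, "hand": 1},
])

```text
clock: 2.1
eef_pos: [473.7, 92.9, 78.9]
tool_rot: [3.141, 0.002, -3.141]
force: [1.0, -3.5, 1.4]
width: 12.3
gripper_force: 2.4
```

Call:
send_rows([
  {"ax": 0, "ay": 0, "az": 0, "dx": 0, "dy": 0, "dz": 0, "hand": 1},
  {"ax": 0, "ay": 0, "az": 0, "dx": 0, "dy": 0, "dz": 0, "hand": 1},
  {"ax": 0, "ay": 0, "az": 0, "dx": 0, "dy": 1.2, "dz": -0.4, "hand": 1},
  {"ax": 0, "ay": 0, "az": 0, "dx": 0, "dy": 2.4, "dz": -0.6, "hand": 1},
  {"ax": 0, "ay": 0, "az": 0, "dx": 0, "dy": 3.6, "dz": -0.5, "hand": 1},
  {"ax": 0, "ay": 0, "az": 0, "dx": 0, "dy": 4.8, "dz": -0.1, "hand": 1},
  {"ax": 0, "ay": 0, "az": 0, "dx": 0, "dy": 5.9, "dz": 0.5, "hand": 1},
  {"ax": 0, "ay": 0, "az": 0, "dx": 0, "dy": 6.8, "dz": 1.3, "hand": 1},
  {"ax": 0, "ay": 0, "az": 0, "dx": 0, "dy": 7.6, "dz": 2.3, "hand": 1},
  {"ax": 0, "ay": 0, "az": 0, "dx": 0, "dy": 8.1, "dz": 3.4, "hand": 1},
])

```text
clock: 3.1
eef_pos: [473.5, 173.5, 44.1]
tool_rot: [-3.141, 0.002, -3.142]
force: [-0.3, -2.0, 3.9]
width: 7.7
gripper_force: 64.8
```

Call:
send_rows([
  {"ax": 0, "ay": 0, "az": 0, "dx": 0, "dy": 0.3, "dz": 0.6, "hand": 1},
  {"ax": 0, "ay": 0, "az": 0, "dx": 0, "dy": 0.3, "dz": 1.2, "hand": 1},
  {"ax": 0, "ay": 0, "az": 0, "dx": 0, "dy": 0.3, "dz": 1.8, "hand": 1},
  {"ax": 0, "ay": 0, "az": 0, "dx": 0, "dy": 0.3, "dz": 2.4, "hand": 1},
  {"ax": 0, "ay": 0, "az": 0, "dx": 0, "dy": 0.3, "dz": 2.7, "hand": 1},
  {"ax": 0, "ay": 0, "az": 0, "dx": 0, "dy": 0.3, "dz": 2.7, "hand": 1},
])

```text
clock: 3.7
eef_pos: [473.5, 177.5, 16.3]
tool_rot: [3.14, 0.001, -3.141]
force: [2.0, 1.7, -1.3]
width: 7.6
gripper_force: 67.6
```

```bash
python3 - <<'E'
from h import *
im=get_image("side"); im={k:np.array(v) for k,v in im.items()}; save(im,"s1.png",(180,170,340,300),4.5)
print(read_state()["force"],read_state()["eef_pos"])
E
```

```text
[ 2.07844323  1.08009158 -1.84689389] [473.47944837 177.47773181  16.40122999]
```

View pics/s1.png

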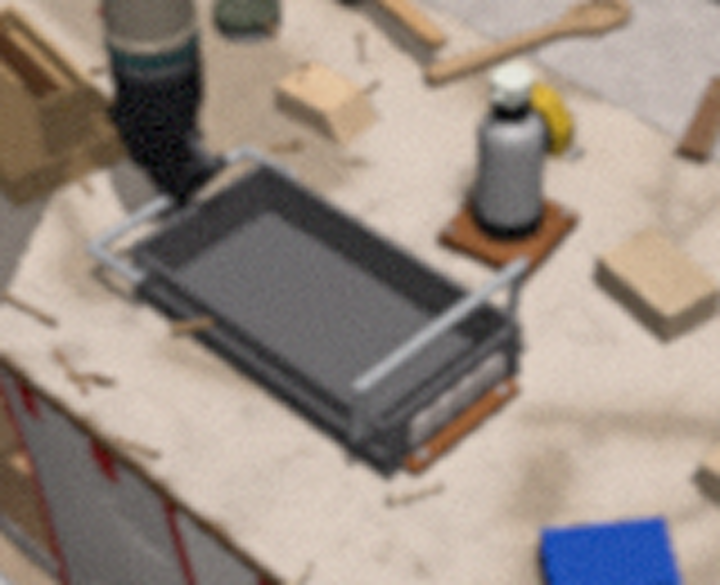

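The picture shows the left bail swung out and level, held by the gripper at (190,190), and the right bail still upright at (440,330). I push a little further to feel for the stop.

Call:
send_rows([
  {"ax": 0, "ay": 0, "az": 0, "dx": 0, "dy": 0, "dz": 0.3, "hand": 1},
  {"ax": 0, "ay": 0, "az": 0, "dx": 0, "dy": 0, "dz": 0.6, "hand": 1},
  {"ax": 0, "ay": 0, "az": 0, "dx": 0, "dy": 0, "dz": 0.6, "hand": 1},
])

```text
clock: 4.05
eef_pos: [473.6, 177.4, 15.3]
tool_rot: [3.14, 0.003, -3.141]
force: [-7.5, -1.5, 49.4]
width: 7.8
gripper_force: 73.0
```

Call:
send_rows([
  {"ax": 0, "ay": 0, "az": 0, "dx": 0, "dy": 0, "dz": -0.5, "hand": 0},
  {"ax": 0, "ay": 0, "az": 0, "dx": 0, "dy": 0, "dz": -0.5, "hand": 0},
  {"ax": 0, "ay": 0, "az": 0, "dx": 0, "dy": 0, "dz": -0.5, "hand": 0},
  {"ax": 0, "ay": 0, "az": 0, "dx": 0, "dy": 0, "dz": -0.5, "hand": 0},
  {"ax": 0, "ay": 0, "az": 0, "dx": 0, "dy": 0, "dz": -5, "hand": 0},
  {"ax": 0, "ay": 0, "az": 0, "dx": 0, "dy": 0, "dz": -10, "hand": 0},
  {"ax": 0, "ay": 0, "az": 0, "dx": 0, "dy": 0, "dz": -15, "hand": 0},
  {"ax": 0, "ay": 0, "az": 0, "dx": 0, "dy": -31.8, "dz": -15, "hand": 0},
  {"ax": 0, "ay": 0, "az": 0, "dx": 0, "dy": -31.8, "dz": -15, "hand": 0},
  {"ax": 0, "ay": 0, "az": 0, "dx": 0, "dy": -31.8, "dz": -15, "hand": 0},
])

```text
clock: 5.05
eef_pos: [472.0, 25.4, 160.5]
tool_rot: [-3.142, -0.001, -3.14]
force: [0.1, -1.0, -0.1]
width: 85.6
gripper_force: 0.0
```

```bash
python3 go.py 473,-141,150,180 473,-141,81,180
```

```text
[472.   25.4 161.3] [-1.800e+02 -1.000e-01 -1.799e+02] 85.6 5.05
d [ -0.07 -16.64   1.13] a [-0.    -0.001  0.002]
d [ -0.08 -16.64   8.03] a [-0.    -0.001  0.002]
```

Call:
send_rows([
  {"ax": 0, "ay": 0, "az": 0, "dx": -0.1, "dy": -16.6, "dz": 1, "hand": 0},
  {"ax": 0, "ay": 0, "az": 0, "dx": -0.1, "dy": -16.6, "dz": 1, "hand": 0},
  {"ax": 0, "ay": 0, "az": 0, "dx": -0.1, "dy": -16.6, "dz": 1, "hand": 0},
  {"ax": 0, "ay": 0, "az": 0, "dx": -0.1, "dy": -16.6, "dz": 1, "hand": 0},
  {"ax": 0, "ay": 0, "az": 0, "dx": -0.1, "dy": -16.6, "dz": 5, "hand": 0},
  {"ax": 0, "ay": 0, "az": 0, "dx": -0.1, "dy": -16.6, "dz": 8, "hand": 0},
  {"ax": 0, "ay": 0, "az": 0, "dx": -0.1, "dy": -16.6, "dz": 8, "hand": 1},
  {"ax": 0, "ay": 0, "az": 0, "dx": -0.1, "dy": -16.6, "dz": 8, "hand": 1},
  {"ax": 0, "ay": 0, "az": 0, "dx": -0.1, "dy": -16.6, "dz": 8, "hand": 1},
  {"ax": 0, "ay": 0, "az": 0, "dx": -0.1, "dy": -16.6, "dz": 8, "hand": 1},
])

```text
clock: 6.05
eef_pos: [474.8, -139.4, 82.0]
tool_rot: [-3.141, 0.002, -3.141]
force: [-0.5, -0.3, -0.5]
width: 27.8
gripper_force: 0.0
```

Call:
send_rows([
  {"ax": 0, "ay": 0, "az": 0, "dx": 0, "dy": 0, "dz": 0, "hand": 1},
  {"ax": 0, "ay": 0, "az": 0, "dx": 0, "dy": 0, "dz": 0, "hand": 1},
  {"ax": 0, "ay": 0, "az": 0, "dx": 0, "dy": 0, "dz": 0, "hand": 1},
])

```text
clock: 6.35
eef_pos: [474.6, -139.4, 81.8]
tool_rot: [-3.141, 0.002, -3.141]
force: [-0.8, 1.0, 6.7]
width: 8.1
gripper_force: 58.5
```

Call:
send_rows([
  {"ax": 0, "ay": 0, "az": 0, "dx": 0, "dy": -1.2, "dz": 0.3, "hand": 1},
  {"ax": 0, "ay": 0, "az": 0, "dx": 0, "dy": -2.3, "dz": 0.8, "hand": 1},
  {"ax": 0, "ay": 0, "az": 0, "dx": 0, "dy": -3.3, "dz": 1.5, "hand": 1},
  {"ax": 0, "ay": 0, "az": 0, "dx": 0, "dy": -4.2, "dz": 2.4, "hand": 1},
  {"ax": 0, "ay": 0, "az": 0, "dx": 0, "dy": -4.8, "dz": 3.5, "hand": 1},
  {"ax": 0, "ay": 0, "az": 0, "dx": 0, "dy": -5.2, "dz": 4.6, "hand": 1},
  {"ax": 0, "ay": 0, "az": 0, "dx": 0, "dy": -5.3, "dz": 5.9, "hand": 1},
  {"ax": 0, "ay": 0, "az": 0, "dx": 0, "dy": -5.3, "dz": 6.3, "hand": 1},
  {"ax": 0, "ay": 0, "az": 0, "dx": 0, "dy": -5.3, "dz": 6.6, "hand": 1},
  {"ax": 0, "ay": 0, "az": 0, "dx": 0, "dy": -5.3, "dz": 6.6, "hand": 1},
])

```text
clock: 7.35
eef_pos: [474.7, -190.1, 16.8]
tool_rot: [3.14, 0.001, -3.139]
force: [-2.6, 7.6, 21.0]
width: 7.9
gripper_force: 63.7
```

Call:
send_rows([
  {"ax": 0, "ay": 0, "az": 0, "dx": 0, "dy": 0, "dz": -0.2, "hand": 0},
  {"ax": 0, "ay": 0, "az": 0, "dx": 0, "dy": 0, "dz": -0.2, "hand": 0},
  {"ax": 0, "ay": 0, "az": 0, "dx": 0, "dy": 0, "dz": -0.2, "hand": 0},
  {"ax": 0, "ay": 0, "az": 0, "dx": 0, "dy": 0, "dz": -0.2, "hand": 0},
  {"ax": 0, "ay": 0, "az": 0, "dx": 0, "dy": 0, "dz": -5, "hand": 0},
  {"ax": 0, "ay": 0, "az": 0, "dx": 0, "dy": 0, "dz": -10, "hand": 0},
  {"ax": 0, "ay": 0, "az": 0, "dx": 0, "dy": 0, "dz": -14, "hand": 0},
  {"ax": 0, "ay": 0, "az": 0, "dx": 0, "dy": 0, "dz": -14, "hand": 0},
])

```text
clock: 8.15
eef_pos: [477.2, -194.0, 159.3]
tool_rot: [-3.138, 0.009, 3.141]
force: [1.2, 0.3, -1.3]
width: 85.3
gripper_force: 0.0
```

```bash
cat > blob.py <<'E'
from h import *
def blob(im,x,y,r,z,s=4):
    u,v=proj(im,(x,y,z)); p=im["pixels"]
    y0,y1,x0,x1=[int(k*s) for k in(v-r,v+r,u-r,u+r)]
    big=cv2.GaussianBlur(cv2.resize(p,None,fx=s,fy=s,interpolation=cv2.INTER_CUBIC),(9,9),0)
    b=cv2.cvtColor(big,cv2.COLOR_RGB2LAB)[y0:y1,x0:x1,2]
    t,m=cv2.threshold(np.ascontiguousarray(b),0,255,cv2.THRESH_OTSU)
    m=cv2.morphologyEx(cv2.morphologyEx(m,cv2.MORPH_OPEN,np.ones((7,7))),cv2.MORPH_CLOSE,np.ones((13,13)))
    c=max(cv2.findContours(m,0,1)[0],key=cv2.contourArea)+[x0,y0]
    w=np.array([ray(im,(a+.5)/s-.5,(d+.5)/s-.5,z)[:2] for a,d in c[:,0]],np.float32)
    q=cv2.minAreaRect(w); B=cv2.boxPoints(q); e=[B[1]-B[0],B[2]-B[1]]; e=min(e,key=np.linalg.norm); e=e*np.sign(e[0])
    print(np.round(q[0],1),np.round(q[1],1),"tool yaw",round(90+np.degrees(np.arctan2(e[1],e[0])),1))
def top(): return {k:np.array(v) for k,v in get_image("top").items()}
E
python3 - <<'E'
from blob import *
im=top()
blob(im,672,194,21,32); blob(im,688,-180,21,35); blob(im,577,-372,21,35); blob(im,479,417,50,35)
E
python3 go.py 688,-180,150,78.5
```

```text
[671.9 194. ] [49.5 86.8] tool yaw 91.0
[ 687.4 -179.5] [89.5 61.5] tool yaw 78.9
[ 577.4 -371.4] [59.8 89.1] tool yaw 92.8
[479.1 417.1] [259.7 128.9] tool yaw 80.9
[ 475.6 -193.4  157.8] [-179.9    0.3  180. ] 85.4 8.2
d [-21.24   1.35   0.89] a [0.003 0.006 1.771]
```

Call:
send_rows([
  {"ax": 0, "ay": 0, "az": 1.77, "dx": -21.2, "dy": 1.4, "dz": 0.9, "hand": 0},
  {"ax": 0, "ay": 0, "az": 1.77, "dx": -21.2, "dy": 1.4, "dz": 0.9, "hand": 0},
  {"ax": 0, "ay": 0, "az": 1.77, "dx": -21.2, "dy": 1.4, "dz": 0.9, "hand": 0},
  {"ax": 0, "ay": 0, "az": 1.77, "dx": -21.2, "dy": 1.4, "dz": 0.9, "hand": 0},
  {"ax": 0, "ay": 0, "az": 1.77, "dx": -21.2, "dy": 1.4, "dz": 0.9, "hand": 0},
  {"ax": 0, "ay": 0, "az": 1.77, "dx": -21.2, "dy": 1.4, "dz": 0.9, "hand": 0},
  {"ax": 0, "ay": 0, "az": 1.77, "dx": -21.2, "dy": 1.4, "dz": 0.9, "hand": 0},
  {"ax": 0, "ay": 0, "az": 1.77, "dx": -21.2, "dy": 1.4, "dz": 0.9, "hand": 0},
  {"ax": 0, "ay": 0, "az": 1.77, "dx": -21.2, "dy": 1.4, "dz": 0.9, "hand": 0},
  {"ax": 0, "ay": 0, "az": 1.77, "dx": -21.2, "dy": 1.4, "dz": 0.9, "hand": 0},
])

```text
clock: 9.2
eef_pos: [684.6, -178.3, 143.1]
tool_rot: [-3.138, -0.0, 1.635]
force: [-1.1, 0.1, -0.7]
width: 85.1
gripper_force: 0.0
```

```bash
python3 go.py 688,-180,150,78.5 688,-180,-3,78.5
```

```text
[ 684.6 -178.3  143.9] [-179.8   -0.    93.7] 85.1 9.2
d [-0.19  0.32 -0.61] a [-0.004  0.     0.265]
d [-0.19  0.38 14.69] a [-0.004  0.     0.265]
```

Call:
send_rows([
  {"ax": 0, "ay": 0, "az": 0.265, "dx": -0.2, "dy": 0.3, "dz": 0, "hand": 0},
  {"ax": 0, "ay": 0, "az": 0.265, "dx": -0.2, "dy": 0.3, "dz": 0, "hand": 0},
  {"ax": 0, "ay": 0, "az": 0.265, "dx": -0.2, "dy": 0.3, "dz": 5, "hand": 0},
  {"ax": 0, "ay": 0, "az": 0.265, "dx": -0.2, "dy": 0.3, "dz": 9, "hand": 0},
  {"ax": 0, "ay": 0, "az": 0.265, "dx": -0.2, "dy": 0.3, "dz": 9, "hand": 0},
  {"ax": 0, "ay": 0, "az": 0.265, "dx": -0.2, "dy": 0.3, "dz": 9, "hand": 0},
])

```text
clock: 9.8
eef_pos: [688.0, -180.3, 54.2]
tool_rot: [-3.138, 0.001, 1.376]
force: [0.5, 0.1, 0.8]
width: 84.9
gripper_force: 0.0
```

```bash
python3 go.py 688,-180,-3,78.5
```

```text
[ 688.  -180.3   55. ] [-179.8    0.    78.9] 84.9 9.8
d [0.03 0.02 5.8 ] a [-0.003  0.001  0.006]
```

Call:
send_rows([
  {"ax": 0, "ay": 0, "az": 0, "dx": 0, "dy": 0, "dz": 3, "hand": 0},
  {"ax": 0, "ay": 0, "az": 0, "dx": 0, "dy": 0, "dz": 5.6, "hand": 0},
  {"ax": 0, "ay": 0, "az": 0, "dx": 0, "dy": 0, "dz": 5.6, "hand": 0},
  {"ax": 0, "ay": 0, "az": 0, "dx": 0, "dy": 0, "dz": 5.6, "hand": 1},
  {"ax": 0, "ay": 0, "az": 0, "dx": 0, "dy": 0, "dz": 5.6, "hand": 1},
  {"ax": 0, "ay": 0, "az": 0, "dx": 0, "dy": 0, "dz": 5.6, "hand": 1},
  {"ax": 0, "ay": 0, "az": 0, "dx": 0, "dy": 0, "dz": 5.6, "hand": 1},
])

```text
clock: 10.5
eef_pos: [691.1, -181.0, 2.7]
tool_rot: [3.137, 0.001, 1.377]
force: [0.1, -0.1, 7.3]
width: 59.5
gripper_force: 66.1
```

Call:
send_rows([
  {"ax": 0, "ay": 0, "az": 0, "dx": 0, "dy": 0, "dz": -5, "hand": 1},
  {"ax": 0, "ay": 0, "az": 0, "dx": 0, "dy": 0, "dz": -10, "hand": 1},
  {"ax": 0, "ay": 0, "az": 0, "dx": 0, "dy": -4, "dz": -12, "hand": 1},
  {"ax": 0, "ay": 0, "az": 0.1, "dx": -0.2, "dy": -9, "dz": -12, "hand": 1},
  {"ax": 0, "ay": 0, "az": 0.25, "dx": -0.5, "dy": -13, "dz": -12, "hand": 1},
  {"ax": 0, "ay": 0, "az": 0.4, "dx": 3, "dy": -16.5, "dz": -12, "hand": 1},
  {"ax": 0, "ay": 0, "az": 0.55, "dx": 6, "dy": -19, "dz": -12, "hand": 1},
  {"ax": 0, "ay": 0, "az": 0.7, "dx": 9, "dy": -22, "dz": -12, "hand": 1},
  {"ax": 0, "ay": 0, "az": 0.85, "dx": 12.8, "dy": -24.8, "dz": -12, "hand": 1},
  {"ax": 0, "ay": 0, "az": 1, "dx": 12.8, "dy": -24.8, "dz": -12, "hand": 1},
])

```text
clock: 11.5
eef_pos: [466.7, 0.9, 119.6]
tool_rot: [-3.133, 0.002, 0.379]
force: [1.5, -0.1, -0.3]
width: 59.0
gripper_force: 65.7
```

```bash
python3 go.py 472.5,-8,60,-0.6; python3 - <<'E'
from blob import *
im=top(); save(im,"c1.png",(150,130,400,300),3)
E
```

```text
[466.7   0.9 120.4] [-1.795e+02  1.000e-01  2.170e+01] 59.0 11.5
d [0.22 1.09 6.03] a [-0.008  0.003  0.389]
```

View pics/c1.png

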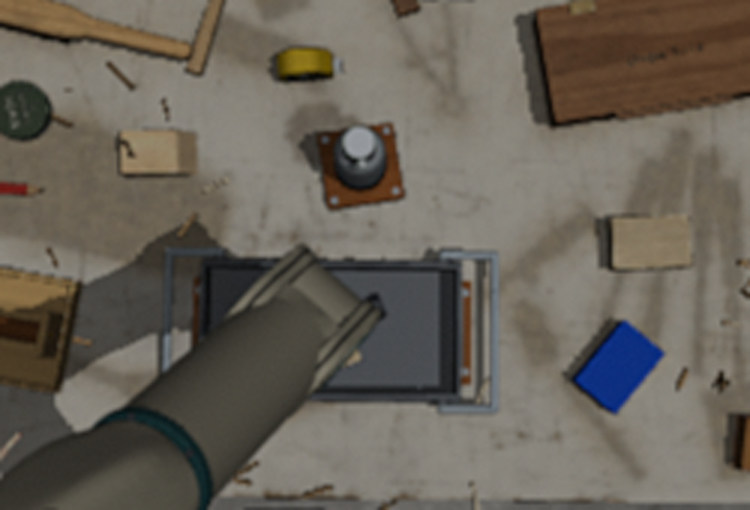

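The picture shows both bails out and the arm over the tote, with the blanks at (155,152) and (650,242) unmoved. I lower the held blank to the tote floor.

Call:
send_rows([
  {"ax": -0.008, "ay": 0, "az": 0.389, "dx": 0.2, "dy": 1.1, "dz": 0, "hand": 1},
  {"ax": -0.008, "ay": 0, "az": 0.389, "dx": 0.2, "dy": 1.1, "dz": 0, "hand": 1},
  {"ax": -0.008, "ay": 0, "az": 0.389, "dx": 0.2, "dy": 1.1, "dz": 2, "hand": 1},
  {"ax": -0.008, "ay": 0, "az": 0.389, "dx": 0.2, "dy": 1.1, "dz": 6, "hand": 1},
  {"ax": -0.008, "ay": 0, "az": 0.389, "dx": 0.2, "dy": 1.1, "dz": 9, "hand": 1},
  {"ax": -0.008, "ay": 0, "az": 0.389, "dx": 0.2, "dy": 1.1, "dz": 10.5, "hand": 1},
  {"ax": -0.008, "ay": 0, "az": 0.389, "dx": 0.2, "dy": 1.1, "dz": 10.9, "hand": 1},
  {"ax": -0.008, "ay": 0, "az": 0.389, "dx": 0.2, "dy": 1.1, "dz": 10.9, "hand": 1},
])

```text
clock: 12.35
eef_pos: [477.0, -17.0, 11.0]
tool_rot: [3.134, -0.003, -0.012]
force: [1.1, 0.2, -0.7]
width: 59.2
gripper_force: 65.7
```

Call:
send_rows([
  {"ax": 0, "ay": 0, "az": 0, "dx": -0.4, "dy": -0.9, "dz": 0, "hand": 1},
  {"ax": 0, "ay": 0, "az": 0, "dx": -0.4, "dy": -0.9, "dz": 0.1, "hand": 1},
  {"ax": 0, "ay": 0, "az": 0, "dx": -0.4, "dy": -0.9, "dz": 0.2, "hand": 1},
  {"ax": 0, "ay": 0, "az": 0, "dx": -0.4, "dy": -0.9, "dz": 0.2, "hand": 0.1},
  {"ax": 0, "ay": 0, "az": 0, "dx": -0.4, "dy": -0.9, "dz": 0.2, "hand": 0.1},
  {"ax": 0, "ay": 0, "az": 0, "dx": -0.4, "dy": -0.9, "dz": 0.2, "hand": 0.1},
  {"ax": 0, "ay": 0, "az": 0, "dx": -0.4, "dy": -0.9, "dz": -4, "hand": 0.1},
  {"ax": 0, "ay": 0, "az": 0, "dx": -0.4, "dy": -0.9, "dz": -8, "hand": 0},
  {"ax": 0, "ay": 0, "az": 0, "dx": -0.4, "dy": -0.9, "dz": -12, "hand": 0},
  {"ax": 0, "ay": 0, "az": 0, "dx": -0.4, "dy": -0.9, "dz": -12, "hand": 0},
])

```text
clock: 13.35
eef_pos: [475.0, -6.9, 134.5]
tool_rot: [3.133, -0.009, -0.012]
force: [-0.3, -1.0, 0.5]
width: 85.4
gripper_force: 0.0
```

```bash
python3 go.py 577.4,-371.5,150,93.3
```

```text
[475.   -6.9 135.3] [179.5  -0.5  -0.7] 85.4 13.35
d [10.7  36.34 -1.07] a [ 0.014 -0.    -1.641]
```

Call:
send_rows([
  {"ax": 0.007, "ay": 0, "az": -1.64, "dx": 10.5, "dy": 36.3, "dz": -2, "hand": 0},
  {"ax": 0.007, "ay": 0, "az": -1.64, "dx": 10.5, "dy": 36.3, "dz": -2, "hand": 0},
  {"ax": 0.007, "ay": 0, "az": -1.64, "dx": 10.5, "dy": 36.3, "dz": -2, "hand": 0},
  {"ax": 0.007, "ay": 0, "az": -1.64, "dx": 10.5, "dy": 36.3, "dz": -2, "hand": 0},
  {"ax": 0.007, "ay": 0, "az": -1.64, "dx": 10.5, "dy": 36.3, "dz": -2, "hand": 0},
  {"ax": 0.007, "ay": 0, "az": -1.64, "dx": 10.5, "dy": 36.3, "dz": -2, "hand": 0},
  {"ax": 0.007, "ay": 0, "az": -1.64, "dx": 10.5, "dy": 36.3, "dz": -2, "hand": 0},
  {"ax": 0.007, "ay": 0, "az": -1.64, "dx": 10.5, "dy": 36.3, "dz": -2, "hand": 0},
  {"ax": 0.007, "ay": 0, "az": -1.64, "dx": 10.5, "dy": 36.3, "dz": -2, "hand": 0},
  {"ax": 0.007, "ay": 0, "az": -1.64, "dx": 10.5, "dy": 36.3, "dz": -2, "hand": 0},
])

```text
clock: 14.35
eef_pos: [571.8, -371.8, 152.4]
tool_rot: [-3.138, 0.003, 1.491]
force: [-0.7, 0.3, -0.0]
width: 85.7
gripper_force: 0.0
```

```bash
python3 go.py 577.4,-371.5,60,93.3; python3 -c "
from blob import *
im=top(); blob(im,672,194,21,32); blob(im,577,-372,21,35); blob(im,479,417,50,35)"
```

```text
[ 571.8 -371.8  153.2] [-179.8    0.2   85.4] 85.7 14.35
d [0.11 0.59 9.32] a [-0.003  0.003 -0.137]
[671.9 194. ] [49.5 86.7] tool yaw 91.0
[ 599.3 -363.2] [ 72.8 111.9] tool yaw 175.2
[479. 417.] [259.8 129. ] tool yaw 80.9
```

Call:
send_rows([
  {"ax": 0, "ay": 0, "az": -0.137, "dx": 0.1, "dy": 0.5, "dz": 0, "hand": 0},
  {"ax": 0, "ay": 0, "az": -0.137, "dx": 0.1, "dy": 0.5, "dz": 3, "hand": 0},
  {"ax": 0, "ay": 0, "az": -0.137, "dx": 0.1, "dy": 0.5, "dz": 7, "hand": 0},
  {"ax": 0, "ay": 0, "az": -0.137, "dx": 0.1, "dy": 0.5, "dz": 9.3, "hand": 0},
  {"ax": 0, "ay": 0, "az": -0.137, "dx": 0.1, "dy": 0.5, "dz": 9.3, "hand": 0},
  {"ax": 0, "ay": 0, "az": -0.137, "dx": 0.1, "dy": 0.5, "dz": 9.3, "hand": 0},
])

```text
clock: 15.0
eef_pos: [577.4, -370.0, 60.4]
tool_rot: [-3.138, 0.003, 1.623]
force: [-0.4, -0.7, 0.7]
width: 85.6
gripper_force: 0.0
```

```bash
python3 go.py 577.4,-371.5,3,93.3; python3 -c "
from blob import *
im=top(); save(im,'c2.png',(320,160,420,260),5)"
```

```text
[ 577.4 -370.    61.2] [-179.8    0.2   93. ] 85.6 15.0
d [-0.13  0.01  5.82] a [-0.003  0.003 -0.005]
```

View pics/c2.png

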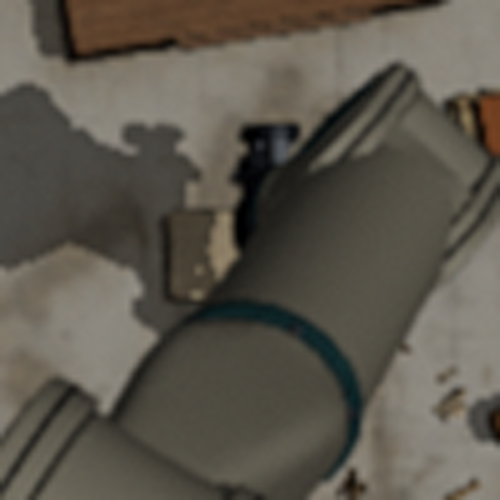

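The blank's left end shows at (165..235, 210..300), unmoved and under the gripper. I go down and grasp.

Call:
send_rows([
  {"ax": 0, "ay": 0, "az": 0, "dx": -0.1, "dy": 0, "dz": 3, "hand": 0},
  {"ax": 0, "ay": 0, "az": 0, "dx": -0.1, "dy": 0, "dz": 5.8, "hand": 0},
  {"ax": 0, "ay": 0, "az": 0, "dx": -0.1, "dy": 0, "dz": 5.8, "hand": 0},
  {"ax": 0, "ay": 0, "az": 0, "dx": -0.1, "dy": 0, "dz": 5.8, "hand": 1},
  {"ax": 0, "ay": 0, "az": 0, "dx": -0.1, "dy": 0, "dz": 5.8, "hand": 1},
  {"ax": 0, "ay": 0, "az": 0, "dx": -0.1, "dy": 0, "dz": 5.8, "hand": 1},
  {"ax": 0, "ay": 0, "az": 0, "dx": -0.1, "dy": 0, "dz": 5.8, "hand": 1},
  {"ax": 0, "ay": 0, "az": 0, "dx": -0.1, "dy": 0, "dz": 3, "hand": 1},
  {"ax": 0, "ay": 0, "az": 0, "dx": -0.1, "dy": 0, "dz": -2, "hand": 1},
  {"ax": 0, "ay": 0, "az": 0, "dx": -0.1, "dy": 0, "dz": -6, "hand": 1},
])

```text
clock: 16.05
eef_pos: [578.1, -371.1, 123.2]
tool_rot: [-3.14, 0.004, 1.625]
force: [1.5, -0.8, -1.6]
width: 58.9
gripper_force: 65.9
```

```bash
python3 go.py 472.5,-93,120,-0.6; python3 go.py 472.5,-93,120,-180.6
```

```text
[ 578.1 -371.1  124. ] [-179.9    0.3   93.1] 58.9 16.05
d [28.34 -9.05  0.29] a [0.002 0.005 1.635]
[ 578.1 -371.1  124. ] [-179.9    0.3   93.1] 58.9 16.05
d [28.34 -9.05  0.29] a [-0.005  0.002 -1.507]
```

Call:
send_rows([
  {"ax": 0, "ay": 0, "az": 1.635, "dx": 28.3, "dy": -9, "dz": 0, "hand": 1},
  {"ax": 0, "ay": 0, "az": 1.635, "dx": 28.3, "dy": -9, "dz": 0, "hand": 1},
  {"ax": 0, "ay": 0, "az": 1.635, "dx": 28.3, "dy": -9, "dz": 0, "hand": 1},
  {"ax": 0, "ay": 0, "az": 1.635, "dx": 28.3, "dy": -9, "dz": 0, "hand": 1},
  {"ax": 0, "ay": 0, "az": 1.635, "dx": 28.3, "dy": -9, "dz": 0, "hand": 1},
  {"ax": 0, "ay": 0, "az": 1.635, "dx": 28.3, "dy": -9, "dz": 0, "hand": 1},
  {"ax": 0, "ay": 0, "az": 1.635, "dx": 28.3, "dy": -9, "dz": 0, "hand": 1},
  {"ax": 0, "ay": 0, "az": 1.635, "dx": 28.3, "dy": -9, "dz": 0, "hand": 1},
  {"ax": 0, "ay": 0, "az": 1.635, "dx": 28.3, "dy": -9, "dz": 0, "hand": 1},
  {"ax": 0, "ay": 0, "az": 1.635, "dx": 28.3, "dy": -9, "dz": 0, "hand": 1},
])

```text
clock: 17.05
eef_pos: [473.3, -92.5, 120.7]
tool_rot: [3.139, 0.001, 0.119]
force: [-0.1, 0.6, -2.1]
width: 59.2
gripper_force: 65.8
```

```bash
python3 go.py 472.5,-93,120,-0.6
```

```text
[473.3 -92.5 121.5] [179.8   0.    6.8] 59.2 17.05
d [-0.09  0.04  0.15] a [0.003 0.001 0.13 ]
```

Call:
send_rows([
  {"ax": 0, "ay": 0, "az": 0.13, "dx": 0, "dy": 0, "dz": 0, "hand": 1},
  {"ax": 0, "ay": 0, "az": 0.13, "dx": 0, "dy": 0, "dz": 2, "hand": 1},
  {"ax": 0, "ay": 0, "az": 0.13, "dx": 0, "dy": 0, "dz": 6, "hand": 1},
  {"ax": 0, "ay": 0, "az": 0.13, "dx": 0, "dy": 0, "dz": 9, "hand": 1},
  {"ax": 0, "ay": 0, "az": 0.13, "dx": 0, "dy": 0, "dz": 10.5, "hand": 1},
  {"ax": 0, "ay": 0, "az": 0.13, "dx": 0, "dy": 0, "dz": 10.9, "hand": 1},
  {"ax": 0, "ay": 0, "az": 0.13, "dx": 0, "dy": 0, "dz": 10.9, "hand": 1},
])

```text
clock: 17.75
eef_pos: [472.3, -92.9, 11.8]
tool_rot: [3.14, 0.002, -0.006]
force: [-1.3, -0.0, -0.0]
width: 59.2
gripper_force: 66.8
```

Call:
send_rows([
  {"ax": 0, "ay": 0, "az": 0, "dx": 0, "dy": 0, "dz": 0.3, "hand": 1},
  {"ax": 0, "ay": 0, "az": 0, "dx": 0, "dy": 0, "dz": 0.3, "hand": 1},
  {"ax": 0, "ay": 0, "az": 0, "dx": 0, "dy": 0, "dz": 0.3, "hand": 0.17},
  {"ax": 0, "ay": 0, "az": 0, "dx": 0, "dy": 0, "dz": 0.3, "hand": 0.17},
  {"ax": 0, "ay": 0, "az": 0, "dx": 0, "dy": 0, "dz": 0.3, "hand": 0.17},
  {"ax": 0, "ay": 0, "az": 0, "dx": 0, "dy": 0, "dz": -3, "hand": 0.17},
  {"ax": 0, "ay": 0, "az": 0, "dx": 0, "dy": 0, "dz": -8, "hand": 0.17},
  {"ax": 0, "ay": 0, "az": 0, "dx": 0, "dy": 0, "dz": -13, "hand": 0},
  {"ax": 0, "ay": 0, "az": 0, "dx": 0, "dy": 0, "dz": -14, "hand": 0},
])

```text
clock: 18.65
eef_pos: [475.8, -94.2, 156.2]
tool_rot: [3.137, -0.007, -0.005]
force: [0.6, -0.5, 0.1]
width: 85.4
gripper_force: 0.0
```

```bash
python3 go.py 671.5,190,210,91;  python3 go.py 472.5,150,210,91; python3 -c "
from blob import *
im=top(); blob(im,672,194,21,32); blob(im,479,417,50,35)"
```

```text
[475.8 -94.2 157. ] [179.7  -0.4  -0.3] 85.4 18.65
d [ 19.45 -28.5   -5.3 ] a [ 1.000e-02 -1.000e-03 -1.594e+00]
[475.8 -94.2 157. ] [179.7  -0.4  -0.3] 85.4 18.65
d [ -0.42 -24.39  -5.42] a [ 1.000e-02 -1.000e-03 -1.594e+00]
[671.9 193.9] [49.5 86.6] tool yaw 91.0
[479.  417.2] [260.2 129.3] tool yaw 80.8
```

Call:
send_rows([
  {"ax": 0.007, "ay": 0, "az": -1.594, "dx": 19.7, "dy": -29, "dz": 0, "hand": 0},
  {"ax": 0.007, "ay": 0, "az": -1.594, "dx": 19.7, "dy": -29, "dz": 0, "hand": 0},
  {"ax": 0.007, "ay": 0, "az": -1.594, "dx": 19.7, "dy": -29, "dz": 0, "hand": 0},
  {"ax": 0.007, "ay": 0, "az": -1.594, "dx": 19.7, "dy": -29, "dz": 0, "hand": 0},
  {"ax": 0.007, "ay": 0, "az": -1.594, "dx": 19.7, "dy": -29, "dz": 0, "hand": 0},
  {"ax": 0.007, "ay": 0, "az": -1.594, "dx": 19.7, "dy": -29, "dz": 0, "hand": 0},
  {"ax": 0.007, "ay": 0, "az": -1.594, "dx": 19.7, "dy": -29, "dz": 0, "hand": 0},
  {"ax": 0.007, "ay": 0, "az": -1.594, "dx": 19.7, "dy": -29, "dz": 0, "hand": 0},
  {"ax": 0.007, "ay": 0, "az": -1.594, "dx": 19.7, "dy": -29, "dz": 0, "hand": 0},
  {"ax": 0.007, "ay": 0, "az": -1.594, "dx": 19.7, "dy": -29, "dz": 0, "hand": 0},
])

```text
clock: 19.7
eef_pos: [670.7, 196.6, 148.0]
tool_rot: [-3.133, -0.001, 1.502]
force: [-0.4, -0.6, 0.2]
width: 85.5
gripper_force: 0.0
```

Call:
send_rows([
  {"ax": 0, "ay": 0, "az": -0.1, "dx": 0, "dy": 0, "dz": 0, "hand": 0},
  {"ax": 0, "ay": 0, "az": -0.1, "dx": 0, "dy": 0, "dz": 5, "hand": 0},
  {"ax": 0, "ay": 0, "az": -0.1, "dx": 0, "dy": 0, "dz": 9, "hand": 0},
  {"ax": 0, "ay": 0, "az": -0.1, "dx": 0, "dy": 0, "dz": 9, "hand": 0},
  {"ax": 0, "ay": 0, "az": -0.1, "dx": 0, "dy": 0, "dz": 9, "hand": 0},
])

```text
clock: 20.2
eef_pos: [670.3, 195.9, 58.9]
tool_rot: [-3.134, -0.001, 1.594]
force: [1.0, 0.4, 0.4]
width: 85.3
gripper_force: 0.0
```

```bash
python3 go.py 672,196,3,91; python3 -c "
from blob import *
im=top(); save(im,'c3.png',(160,140,260,220),5)"
```

```text
[670.3 195.9  59.7] [-1.795e+02 -1.000e-01  9.140e+01] 85.3 20.2
d [-0.    0.21  5.67] a [-0.008 -0.001  0.006]
```

View pics/c3.png

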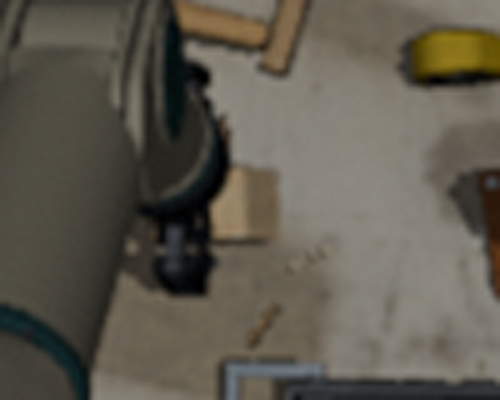

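The blank's bevelled end is at (278, 165..240), unmoved and under the gripper. I grasp and lift it.

Call:
send_rows([
  {"ax": -0.008, "ay": 0, "az": 0, "dx": 0, "dy": 0.2, "dz": 3, "hand": 0},
  {"ax": -0.008, "ay": 0, "az": 0, "dx": 0, "dy": 0.2, "dz": 5.5, "hand": 0},
  {"ax": -0.008, "ay": 0, "az": 0, "dx": 0, "dy": 0.2, "dz": 5.5, "hand": 0},
  {"ax": -0.008, "ay": 0, "az": 0, "dx": 0, "dy": 0.2, "dz": 5.5, "hand": 1},
  {"ax": -0.008, "ay": 0, "az": 0, "dx": 0, "dy": 0.2, "dz": 5.5, "hand": 1},
  {"ax": -0.008, "ay": 0, "az": 0, "dx": 0, "dy": 0.2, "dz": 5.5, "hand": 1},
  {"ax": -0.008, "ay": 0, "az": 0, "dx": 0, "dy": 0.2, "dz": 5.5, "hand": 1},
  {"ax": -0.008, "ay": 0, "az": 0, "dx": 0, "dy": 0.2, "dz": 5.5, "hand": 1},
])

```text
clock: 21.05
eef_pos: [674.4, 196.6, 7.1]
tool_rot: [3.136, -0.002, 1.595]
force: [-0.3, 0.4, 7.4]
width: 49.4
gripper_force: 63.4
```

```bash
python3 go.py 474,77,125,179.4; python3 go.py 474,77,125,-0.6
```

```text
[674.4 196.6   7.9] [ 1.797e+02 -1.000e-01  9.140e+01] 49.4 21.05
d [-11.45 -20.25 -11.85] a [ 0.006  0.003 -1.536]
[674.4 196.6   7.9] [ 1.797e+02 -1.000e-01  9.140e+01] 49.4 21.05
d [-11.45 -20.25 -11.85] a [ 0.003 -0.006  1.605]
```

Call:
send_rows([
  {"ax": 0, "ay": 0, "az": 0, "dx": 0, "dy": 0, "dz": -5, "hand": 1},
  {"ax": 0, "ay": 0, "az": 0, "dx": 0, "dy": 0, "dz": -10, "hand": 1},
  {"ax": 0, "ay": 0, "az": -0.15, "dx": 0, "dy": -2, "dz": -12, "hand": 1},
  {"ax": 0, "ay": 0, "az": -0.3, "dx": -3, "dy": -6, "dz": -12, "hand": 1},
  {"ax": 0, "ay": 0, "az": -0.45, "dx": -5, "dy": -10, "dz": -12, "hand": 1},
  {"ax": 0, "ay": 0, "az": -0.6, "dx": -7, "dy": -14, "dz": -12, "hand": 1},
  {"ax": 0, "ay": 0, "az": -0.75, "dx": -9, "dy": -17, "dz": -12, "hand": 1},
  {"ax": 0, "ay": 0, "az": -0.9, "dx": -11, "dy": -20, "dz": -12, "hand": 1},
  {"ax": 0, "ay": 0, "az": -1.05, "dx": -11.5, "dy": -20.5, "dz": -12, "hand": 1},
  {"ax": 0, "ay": 0, "az": -1.2, "dx": -11.5, "dy": -20.5, "dz": -12, "hand": 1},
])

```text
clock: 22.05
eef_pos: [468.9, 74.5, 125.0]
tool_rot: [3.141, 0.002, 2.799]
force: [0.1, 0.2, -0.2]
width: 49.1
gripper_force: 62.3
```

```bash
python3 go.py 471,77,125,179.4
```

```text
[468.9  74.5 125.8] [1.799e+02 1.000e-01 1.603e+02] 49.1 22.05
d [-0.11  0.3   0.08] a [ 0.001  0.002 -0.333]
```

Call:
send_rows([
  {"ax": 0, "ay": 0, "az": -0.333, "dx": -0.1, "dy": 0.3, "dz": 0, "hand": 1},
  {"ax": 0, "ay": 0, "az": -0.333, "dx": -0.1, "dy": 0.3, "dz": 0, "hand": 1},
  {"ax": 0, "ay": 0, "az": -0.333, "dx": -0.1, "dy": 0.3, "dz": 2, "hand": 1},
  {"ax": 0, "ay": 0, "az": -0.333, "dx": -0.1, "dy": 0.3, "dz": 6, "hand": 1},
  {"ax": 0, "ay": 0, "az": -0.333, "dx": -0.1, "dy": 0.3, "dz": 9.5, "hand": 1},
  {"ax": 0, "ay": 0, "az": -0.333, "dx": -0.1, "dy": 0.3, "dz": 11, "hand": 1},
  {"ax": 0, "ay": 0, "az": -0.333, "dx": -0.1, "dy": 0.3, "dz": 11, "hand": 1},
  {"ax": 0, "ay": 0, "az": -0.333, "dx": -0.1, "dy": 0.3, "dz": 11, "hand": 1},
])

```text
clock: 22.85
eef_pos: [472.7, 78.6, 14.2]
tool_rot: [3.141, 0.002, 3.128]
force: [-0.8, 0.7, 0.2]
width: 48.9
gripper_force: 65.5
```

Call:
send_rows([
  {"ax": 0, "ay": 0, "az": 0, "dx": 0, "dy": 0, "dz": 0.2, "hand": 1},
  {"ax": 0, "ay": 0, "az": 0, "dx": 0, "dy": 0, "dz": 0.2, "hand": 0.25},
  {"ax": 0, "ay": 0, "az": 0, "dx": 0, "dy": 0, "dz": 0.2, "hand": 0.25},
  {"ax": 0, "ay": 0, "az": 0, "dx": 0, "dy": 0, "dz": 0.2, "hand": 0.25},
  {"ax": 0, "ay": 0, "az": 0, "dx": 0, "dy": 0, "dz": -3, "hand": 0.25},
  {"ax": 0, "ay": 0, "az": 0, "dx": 0, "dy": 0, "dz": -8, "hand": 1},
  {"ax": 0, "ay": 0, "az": 0, "dx": 0, "dy": 0, "dz": -13, "hand": 1},
  {"ax": 0, "ay": 0, "az": 0, "dx": 0, "dy": 0, "dz": -18, "hand": 1},
  {"ax": 0, "ay": 0, "az": 0, "dx": 0, "dy": 0, "dz": -22, "hand": 1},
  {"ax": 0, "ay": 0, "az": 0, "dx": 0, "dy": 0, "dz": -22, "hand": 1},
])

```text
clock: 23.85
eef_pos: [475.1, 79.6, 239.5]
tool_rot: [3.138, 0.013, 3.128]
force: [1.1, -0.2, -0.3]
width: -0.0
gripper_force: 0.0
```

```bash
python3 go.py 661,-40,240,90;python3 -c "
from blob import *
im={k:np.array(v) for k,v in get_image('side').items()}; save(im,'s2.png',(190,180,340,300),4.5)"
```

```text
[475.1  79.6 240.3] [179.8   0.7 179.2] -0.0 23.85
d [-18.76 -11.7    0.23] a [0.013 0.007 1.557]
```

View pics/s2.png

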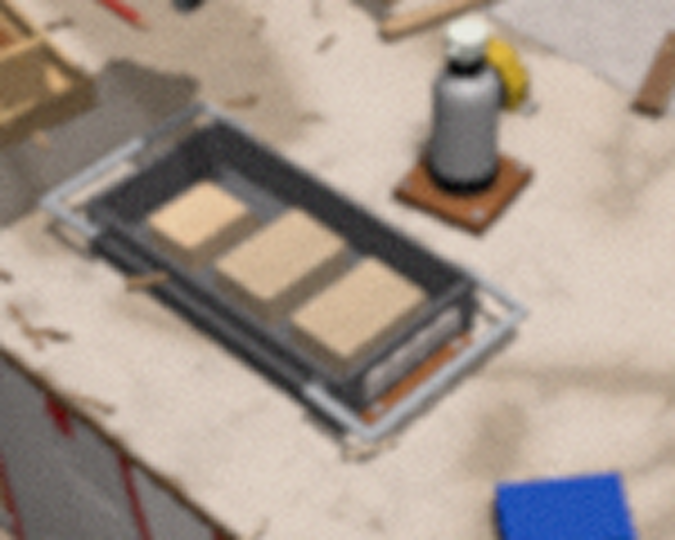

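The picture shows all three blanks flat and apart in the tote, at (203,215), (280,255) and (360,310), and both bails out. Next is the cap.

Call:
send_rows([
  {"ax": 0, "ay": 0, "az": 0, "dx": -18.7, "dy": -11.8, "dz": 0, "hand": 1},
  {"ax": 0, "ay": 0, "az": 0, "dx": -18.7, "dy": -11.8, "dz": 0, "hand": 1},
  {"ax": 0, "ay": 0, "az": 0, "dx": -18.7, "dy": -11.8, "dz": 0, "hand": 1},
  {"ax": 0, "ay": 0, "az": 0, "dx": -18.7, "dy": -11.8, "dz": 0, "hand": 1},
  {"ax": 0, "ay": 0, "az": 0, "dx": -18.7, "dy": -11.8, "dz": 0, "hand": 1},
  {"ax": 0, "ay": 0, "az": 0, "dx": -18.7, "dy": -11.8, "dz": 0, "hand": 1},
  {"ax": 0, "ay": 0, "az": 0, "dx": -18.7, "dy": -11.8, "dz": 0, "hand": 1},
  {"ax": 0, "ay": 0, "az": 0, "dx": -18.7, "dy": -11.8, "dz": 0, "hand": 1},
])

```text
clock: 24.7
eef_pos: [655.5, -40.5, 233.1]
tool_rot: [3.14, -0.001, 3.13]
force: [0.3, -0.2, 0.0]
width: 0.3
gripper_force: 0.0
```

```bash
python3 go.py 661,-40,180,180
```

```text
[655.5 -40.5 233.9] [ 1.799e+02 -1.000e-01  1.793e+02] 0.3 24.7
d [-0.55  0.04  5.39] a [ 0.002 -0.001 -0.012]
```

Call:
send_rows([
  {"ax": 0, "ay": 0, "az": 0, "dx": -0.5, "dy": 0, "dz": 3, "hand": 1},
  {"ax": 0, "ay": 0, "az": 0, "dx": -0.5, "dy": 0, "dz": 5.5, "hand": 1},
  {"ax": 0, "ay": 0, "az": 0, "dx": -0.5, "dy": 0, "dz": 6, "hand": 1},
  {"ax": 0, "ay": 0, "az": 0, "dx": -0.5, "dy": 0, "dz": 6.3, "hand": 1},
  {"ax": 0, "ay": 0, "az": 0, "dx": -0.5, "dy": 0, "dz": 6.5, "hand": 1},
  {"ax": 0, "ay": 0, "az": 0, "dx": -0.5, "dy": 0, "dz": 6.7, "hand": 1},
  {"ax": 0, "ay": 0, "az": 0, "dx": -0.5, "dy": 0, "dz": 6.8, "hand": 1},
  {"ax": 0, "ay": 0, "az": 0, "dx": -0.5, "dy": 0, "dz": 6.8, "hand": 1},
])

```text
clock: 25.5
eef_pos: [662.6, -41.5, 166.9]
tool_rot: [3.14, 0.003, 3.128]
force: [-1.7, 1.2, 3.7]
width: -0.2
gripper_force: 2.2
```

Call:
send_rows([
  {"ax": 0, "ay": 0, "az": 0, "dx": 0, "dy": 0, "dz": 0.2, "hand": 1},
  {"ax": 0, "ay": 0, "az": 0, "dx": 0, "dy": 0, "dz": 0.3, "hand": 1},
  {"ax": 0, "ay": 0, "az": 0, "dx": 0, "dy": 0, "dz": 0.3, "hand": 1},
])

```text
clock: 25.8
eef_pos: [662.8, -41.5, 165.9]
tool_rot: [3.14, 0.004, 3.128]
force: [-4.5, 1.7, 17.5]
width: 0.1
gripper_force: 8.6
```

Call:
send_rows([
  {"ax": 0, "ay": 0, "az": 0, "dx": 0, "dy": 0, "dz": -2, "hand": 1},
  {"ax": 0, "ay": 0, "az": 0, "dx": 0, "dy": 0, "dz": -6, "hand": 1},
  {"ax": 0, "ay": 0, "az": 0, "dx": 3, "dy": 3.4, "dz": -6, "hand": 0.6},
  {"ax": 0, "ay": 0, "az": 0, "dx": 6.4, "dy": 7, "dz": -6, "hand": 0.6},
  {"ax": 0, "ay": 0, "az": 0, "dx": 9.6, "dy": 10.6, "dz": -6, "hand": 0.6},
  {"ax": 0, "ay": 0, "az": 0, "dx": 12.8, "dy": 14.2, "dz": -4, "hand": 0.6},
  {"ax": 0, "ay": 0, "az": 0, "dx": 16, "dy": 17.8, "dz": -2, "hand": 0.6},
  {"ax": 0, "ay": 0, "az": 0, "dx": 19.2, "dy": 21.6, "dz": 0, "hand": 0.6},
  {"ax": 0, "ay": 0, "az": 0, "dx": 19.2, "dy": 21.6, "dz": 5, "hand": 0.6},
  {"ax": 0, "ay": 0, "az": 0, "dx": 19.2, "dy": 21.6, "dz": 6, "hand": 0.6},
])

```text
clock: 26.8
eef_pos: [470.1, 177.7, 99.8]
tool_rot: [-3.141, -0.003, 3.132]
force: [-0.3, -0.8, 1.2]
width: 33.8
gripper_force: 0.0
```

Call:
send_rows([
  {"ax": 0, "ay": 0, "az": -0.01, "dx": 0, "dy": 0, "dz": 0, "hand": 0.6},
  {"ax": 0, "ay": 0, "az": -0.01, "dx": 0, "dy": 0, "dz": 0, "hand": 0.6},
])

```text
clock: 27.0
eef_pos: [474.2, 176.5, 103.2]
tool_rot: [3.14, 0.002, 3.138]
force: [0.3, -0.2, 1.0]
width: 34.1
gripper_force: 0.0
```

```bash
python3 go.py 473,176.5,21,180; python3 -c "
from blob import *
im={k:np.array(v) for k,v in get_image('top').items()}; save(im,'t4.png',(80,130,330,300),3)"
```

```text
[474.2 176.5 104. ] [1.799e+02 1.000e-01 1.798e+02] 34.1 27.0
d [ 0.14 -0.01  8.3 ] a [ 0.001  0.002 -0.004]
```

View pics/t4.png

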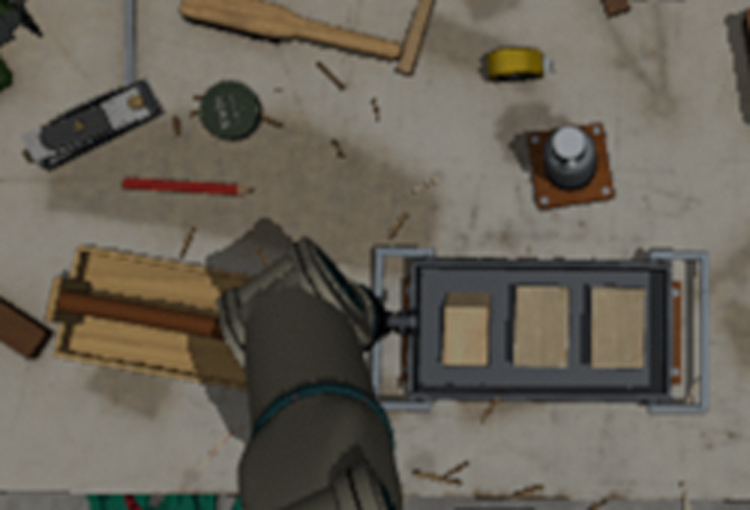

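The picture shows the blanks in place and the cap up at (570,142), with the gripper above the left bar at (390,320). I descend and grip the bar.

Call:
send_rows([
  {"ax": 0, "ay": 0, "az": 0, "dx": 0.1, "dy": 0, "dz": 4, "hand": 0.6},
  {"ax": 0, "ay": 0, "az": 0, "dx": 0.1, "dy": 0, "dz": 7.5, "hand": 0.6},
  {"ax": 0, "ay": 0, "az": 0, "dx": 0.1, "dy": 0, "dz": 8.2, "hand": 0.6},
  {"ax": 0, "ay": 0, "az": 0, "dx": 0.1, "dy": 0, "dz": 8.2, "hand": 1},
  {"ax": 0, "ay": 0, "az": 0, "dx": 0.1, "dy": 0, "dz": 8.2, "hand": 1},
  {"ax": 0, "ay": 0, "az": 0, "dx": 0.1, "dy": 0, "dz": 8.2, "hand": 1},
  {"ax": 0, "ay": 0, "az": 0, "dx": 0.1, "dy": 0, "dz": 8.2, "hand": 1},
])

```text
clock: 27.75
eef_pos: [473.6, 177.5, 22.5]
tool_rot: [3.139, 0.004, 3.138]
force: [-0.1, 2.0, 1.9]
width: 7.9
gripper_force: 58.9
```

Call:
send_rows([
  {"ax": 0, "ay": 0, "az": 0, "dx": 0, "dy": 0, "dz": -1.2, "hand": 1},
  {"ax": 0, "ay": 0, "az": 0, "dx": 0, "dy": -0.4, "dz": -2.4, "hand": 1},
  {"ax": 0, "ay": 0, "az": 0, "dx": 0, "dy": -0.9, "dz": -3.5, "hand": 1},
  {"ax": 0, "ay": 0, "az": 0, "dx": 0, "dy": -1.7, "dz": -4.5, "hand": 1},
  {"ax": 0, "ay": 0, "az": 0, "dx": 0, "dy": -2.6, "dz": -5.3, "hand": 1},
  {"ax": 0, "ay": 0, "az": 0, "dx": 0, "dy": -3.7, "dz": -5.9, "hand": 1},
  {"ax": 0, "ay": 0, "az": 0, "dx": 0, "dy": -4.9, "dz": -6.2, "hand": 1},
  {"ax": 0, "ay": 0, "az": 0, "dx": 0, "dy": -6.1, "dz": -6.3, "hand": 1},
  {"ax": 0, "ay": 0, "az": 0, "dx": 0, "dy": -7.3, "dz": -6.1, "hand": 1},
  {"ax": 0, "ay": 0, "az": 0, "dx": 0, "dy": -8.5, "dz": -5.7, "hand": 1},
])

```text
clock: 28.75
eef_pos: [473.9, 93.2, 81.1]
tool_rot: [3.138, 0.008, 3.139]
force: [-0.5, -0.7, 15.3]
width: 8.0
gripper_force: 64.6
```

Call:
send_rows([
  {"ax": 0, "ay": 0, "az": 0, "dx": 0, "dy": -1, "dz": 0.6, "hand": 1},
  {"ax": 0, "ay": 0, "az": 0, "dx": 0, "dy": -1.9, "dz": 1.5, "hand": 1},
  {"ax": 0, "ay": 0, "az": 0, "dx": 0, "dy": -2.6, "dz": 2.5, "hand": 1},
  {"ax": 0, "ay": 0, "az": 0, "dx": 0, "dy": -2.9, "dz": 3.2, "hand": 1},
  {"ax": 0, "ay": 0, "az": 0, "dx": 0, "dy": -2.9, "dz": 3.4, "hand": 1},
  {"ax": 0, "ay": 0, "az": 0, "dx": 0, "dy": -2.9, "dz": 3.4, "hand": 1},
])

```text
clock: 29.35
eef_pos: [474.0, 63.7, 47.6]
tool_rot: [3.14, 0.007, 3.139]
force: [-3.5, 2.8, 36.9]
width: 8.0
gripper_force: 68.8
```

Call:
send_rows([
  {"ax": 0, "ay": 0, "az": 0, "dx": 0, "dy": 0, "dz": -0.3, "hand": 0.6},
  {"ax": 0, "ay": 0, "az": 0, "dx": 0, "dy": 0, "dz": -0.3, "hand": 0.6},
  {"ax": 0, "ay": 0, "az": 0, "dx": 0, "dy": 0, "dz": -0.3, "hand": 0.6},
  {"ax": 0, "ay": 0, "az": 0, "dx": 0, "dy": 0, "dz": -4, "hand": 0.6},
  {"ax": 0, "ay": 0, "az": 0, "dx": 0, "dy": 0, "dz": -8, "hand": 0.6},
  {"ax": 0, "ay": 0, "az": 0, "dx": 0, "dy": -5, "dz": -8, "hand": 0.6},
  {"ax": 0, "ay": 0, "az": 0, "dx": 0, "dy": -10, "dz": -8, "hand": 0.6},
  {"ax": 0, "ay": 0, "az": 0, "dx": 0, "dy": -15, "dz": -8, "hand": 0.6},
  {"ax": 0, "ay": 0, "az": 0, "dx": 0, "dy": -20, "dz": -8, "hand": 0.6},
  {"ax": 0, "ay": 0, "az": 0, "dx": 0, "dy": -25.3, "dz": -8, "hand": 0.6},
])

```text
clock: 30.35
eef_pos: [469.5, -189.5, 123.0]
tool_rot: [3.14, -0.001, 3.137]
force: [0.5, 0.3, -1.1]
width: 34.4
gripper_force: 0.0
```

Call:
send_rows([
  {"ax": 0, "ay": 0, "az": 0, "dx": 0, "dy": 0, "dz": 0, "hand": 0.6},
  {"ax": 0, "ay": 0, "az": 0, "dx": 0, "dy": 0, "dz": 0, "hand": 0.6},
])

```text
clock: 30.55
eef_pos: [469.4, -189.1, 122.8]
tool_rot: [3.14, -0.001, 3.133]
force: [-1.1, 0.4, 0.2]
width: 34.2
gripper_force: 0.0
```

```bash
python3 go.py 473,-191,22,180
```

```text
[ 469.4 -189.1  123.6] [179.9  -0.  179.5] 34.2 30.55
d [-0.37 -0.2  10.16] a [ 0.001 -0.001 -0.009]
```

Call:
send_rows([
  {"ax": 0, "ay": 0, "az": -0.01, "dx": -0.4, "dy": -0.2, "dz": 5, "hand": 0.6},
  {"ax": 0, "ay": 0, "az": -0.01, "dx": -0.4, "dy": -0.2, "dz": 9, "hand": 0.6},
  {"ax": 0, "ay": 0, "az": -0.01, "dx": -0.4, "dy": -0.2, "dz": 10, "hand": 0.6},
  {"ax": 0, "ay": 0, "az": -0.01, "dx": -0.4, "dy": -0.2, "dz": 10, "hand": 1},
  {"ax": 0, "ay": 0, "az": -0.01, "dx": -0.4, "dy": -0.2, "dz": 10, "hand": 1},
  {"ax": 0, "ay": 0, "az": -0.01, "dx": -0.4, "dy": -0.2, "dz": 10, "hand": 1},
  {"ax": 0, "ay": 0, "az": -0.01, "dx": -0.4, "dy": -0.2, "dz": 10, "hand": 1},
])

```text
clock: 31.25
eef_pos: [474.9, -190.1, 24.9]
tool_rot: [-3.141, 0.002, -3.136]
force: [-1.6, -2.6, 0.2]
width: 8.0
gripper_force: 58.7
```

Call:
send_rows([
  {"ax": 0, "ay": 0, "az": 0, "dx": 0, "dy": 0, "dz": -1.2, "hand": 1},
  {"ax": 0, "ay": 0, "az": 0, "dx": 0, "dy": 0.4, "dz": -2.4, "hand": 1},
  {"ax": 0, "ay": 0, "az": 0, "dx": 0, "dy": 0.9, "dz": -3.5, "hand": 1},
  {"ax": 0, "ay": 0, "az": 0, "dx": 0, "dy": 1.7, "dz": -4.5, "hand": 1},
  {"ax": 0, "ay": 0, "az": 0, "dx": 0, "dy": 2.6, "dz": -5.3, "hand": 1},
  {"ax": 0, "ay": 0, "az": 0, "dx": 0, "dy": 3.7, "dz": -5.9, "hand": 1},
  {"ax": 0, "ay": 0, "az": 0, "dx": 0, "dy": 4.9, "dz": -6.2, "hand": 1},
  {"ax": 0, "ay": 0, "az": 0, "dx": 0, "dy": 6.1, "dz": -6.3, "hand": 1},
  {"ax": 0, "ay": 0, "az": 0, "dx": 0, "dy": 7.3, "dz": -6.1, "hand": 1},
  {"ax": 0, "ay": 0, "az": 0, "dx": 0, "dy": 8.5, "dz": -5.7, "hand": 1},
])

```text
clock: 32.25
eef_pos: [475.3, -105.8, 83.1]
tool_rot: [-3.14, 0.005, -3.136]
force: [1.6, -10.2, -5.2]
width: 7.5
gripper_force: 62.1
```

Call:
send_rows([
  {"ax": 0, "ay": 0, "az": 0, "dx": 0, "dy": 1, "dz": 0.6, "hand": 1},
  {"ax": 0, "ay": 0, "az": 0, "dx": 0, "dy": 1.9, "dz": 1.5, "hand": 1},
  {"ax": 0, "ay": 0, "az": 0, "dx": 0, "dy": 2.6, "dz": 2.5, "hand": 1},
  {"ax": 0, "ay": 0, "az": 0, "dx": 0, "dy": 2.9, "dz": 3.2, "hand": 1},
  {"ax": 0, "ay": 0, "az": 0, "dx": 0, "dy": 2.9, "dz": 3.4, "hand": 1},
  {"ax": 0, "ay": 0, "az": 0, "dx": 0, "dy": 2.9, "dz": 3.4, "hand": 1},
])

```text
clock: 32.85
eef_pos: [475.8, -76.2, 50.5]
tool_rot: [-3.14, 0.006, -3.136]
force: [-5.7, -4.5, 33.5]
width: 7.4
gripper_force: 66.3
```

Call:
send_rows([
  {"ax": 0, "ay": 0, "az": 0, "dx": 0, "dy": 0, "dz": -0.3, "hand": 0.5},
  {"ax": 0, "ay": 0, "az": 0, "dx": 0, "dy": 0, "dz": -0.3, "hand": 0.5},
  {"ax": 0, "ay": 0, "az": 0, "dx": 0, "dy": 0, "dz": -0.3, "hand": 0.5},
  {"ax": 0, "ay": 0, "az": 0, "dx": 0, "dy": 0, "dz": -5, "hand": 0.5},
  {"ax": 0, "ay": 0, "az": 0, "dx": 0, "dy": 0, "dz": -10, "hand": 0.5},
  {"ax": 0, "ay": 0, "az": 0, "dx": 0, "dy": 0, "dz": -14, "hand": 0.3},
  {"ax": 0, "ay": 0, "az": 0, "dx": 0, "dy": 0, "dz": -14, "hand": 0.3},
  {"ax": 0, "ay": 0, "az": 0, "dx": 0, "dy": 0, "dz": -14, "hand": 0.3},
])

```text
clock: 33.65
eef_pos: [474.4, -75.2, 187.3]
tool_rot: [3.14, 0.003, -3.135]
force: [-0.6, 0.5, -0.4]
width: 59.9
gripper_force: 0.0
```

```bash
python3 -c "
from blob import *
im=top(); blob(im,479,417,50,35); save(im,'t5.png',(80,180,330,300),3)"; python3 go.py 477.5,407,190,80.9
```

```text
[478.9 417.1] [259.6 128.7] tool yaw 80.8
[473.5 -75.2 187. ] [ 179.9    0.  -179.6] 59.8 33.7
d [-0.71 48.22 -0.23] a [ 1.000e-03 -1.000e-03  1.736e+00]
```

View pics/t5.png

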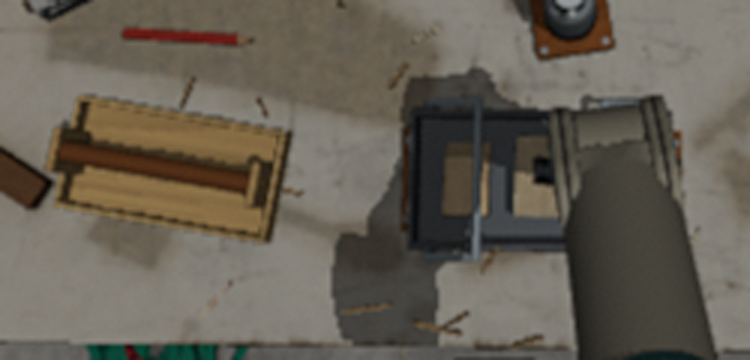

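The picture shows the tray unmoved, its handle running from (75,152) to (245,177), and the left bail in over the tote at x≈475. I move over the tray and check the handle line.

Call:
send_rows([
  {"ax": 0, "ay": 0, "az": 1.73, "dx": -0.7, "dy": 48.2, "dz": 0, "hand": 0.3},
  {"ax": 0, "ay": 0, "az": 1.73, "dx": -0.7, "dy": 48.2, "dz": 0, "hand": 0.3},
  {"ax": 0, "ay": 0, "az": 1.73, "dx": -0.7, "dy": 48.2, "dz": 0, "hand": 0.3},
  {"ax": 0, "ay": 0, "az": 1.73, "dx": -0.7, "dy": 48.2, "dz": 0, "hand": 0.3},
  {"ax": 0, "ay": 0, "az": 1.73, "dx": -0.7, "dy": 48.2, "dz": 0, "hand": 0.3},
  {"ax": 0, "ay": 0, "az": 1.73, "dx": -0.7, "dy": 48.2, "dz": 0, "hand": 0.3},
  {"ax": 0, "ay": 0, "az": 1.73, "dx": -0.7, "dy": 48.2, "dz": 0, "hand": 0.3},
  {"ax": 0, "ay": 0, "az": 1.73, "dx": -0.7, "dy": 48.2, "dz": 0, "hand": 0.3},
  {"ax": 0, "ay": 0, "az": 1.73, "dx": -0.7, "dy": 48.2, "dz": 0, "hand": 0.3},
  {"ax": 0, "ay": 0, "az": 1.73, "dx": -0.7, "dy": 48.2, "dz": 0, "hand": 0.3},
])

```text
clock: 34.7
eef_pos: [475.6, 410.6, 184.6]
tool_rot: [-3.14, 0.0, 1.651]
force: [0.4, 0.5, -0.4]
width: 59.7
gripper_force: 0.0
```

Call:
send_rows([
  {"ax": 0, "ay": 0, "az": 0.23, "dx": 0, "dy": 0, "dz": 0, "hand": 0.3},
  {"ax": 0, "ay": 0, "az": 0.23, "dx": 0, "dy": 0, "dz": 0, "hand": 0.3},
  {"ax": 0, "ay": 0, "az": 0.23, "dx": 0, "dy": 0, "dz": 0, "hand": 0.3},
])

```text
clock: 35.0
eef_pos: [476.7, 406.3, 184.6]
tool_rot: [-3.141, 0.003, 1.424]
force: [0.1, -0.8, 0.7]
width: 59.4
gripper_force: 0.0
```

```bash
python3 go.py 477.5,407,56,80.9; python3 -c "
from h import *
im=dict(np.load('top0.npz'))
a=ray(im,80+75/3,180+152/3,85);b=ray(im,80+245/3,180+177/3,85);print(a,b,np.degrees(np.arctan2(b[0]-a[0],b[1]-a[1])))
print('post faces',ray(im,80+268/3,180+181/3,94))"
```

```text
[476.7 406.3 185.4] [-180.     0.2   81.6] 59.4 35.0
d [ 0.13  0.08 12.94] a [-0.001  0.003  0.012]
[491.91743323 494.87489531  85.        ] [467.45018098 310.31726698  85.        ] -172.44819623925707
post faces [463.28978073 283.0770152   94.        ]
```

Call:
send_rows([
  {"ax": 0, "ay": 0, "az": 0.01, "dx": 0.1, "dy": 0.2, "dz": 5, "hand": 0.3},
  {"ax": 0, "ay": 0, "az": 0.01, "dx": 0.1, "dy": 0.2, "dz": 10, "hand": 0.3},
  {"ax": 0, "ay": 0, "az": 0.01, "dx": 0.1, "dy": 0.2, "dz": 12.9, "hand": 0.3},
  {"ax": 0, "ay": 0, "az": 0.01, "dx": 0.1, "dy": 0.2, "dz": 12.9, "hand": 0.3},
  {"ax": 0, "ay": 0, "az": 0.01, "dx": 0.1, "dy": 0.2, "dz": 12.9, "hand": 1},
  {"ax": 0, "ay": 0, "az": 0.01, "dx": 0.1, "dy": 0.2, "dz": 12.9, "hand": 1},
  {"ax": 0, "ay": 0, "az": 0.01, "dx": 0.1, "dy": 0.2, "dz": 12.9, "hand": 1},
  {"ax": 0, "ay": 0, "az": 0.01, "dx": 0.1, "dy": 0.2, "dz": 12.9, "hand": 1},
  {"ax": 0, "ay": 0, "az": 0.01, "dx": 0.1, "dy": 0.2, "dz": 12.9, "hand": 1},
])

```text
clock: 35.9
eef_pos: [480.6, 408.4, 60.5]
tool_rot: [3.139, -0.004, 1.413]
force: [-3.3, -0.8, 7.2]
width: 22.5
gripper_force: 59.1
```

```bash
python3 go.py 472.5,-7.5,180,89.4
```

```text
[480.6 408.4  61.3] [179.9  -0.2  81. ] 22.5 35.9
d [-41.16   5.75 -12.01] a [ 0.002 -0.003 -0.147]
```

Call:
send_rows([
  {"ax": 0, "ay": 0, "az": 0, "dx": 0, "dy": 0, "dz": -3, "hand": 1},
  {"ax": 0, "ay": 0, "az": 0, "dx": 0, "dy": 0, "dz": -7, "hand": 1},
  {"ax": 0, "ay": 0, "az": 0, "dx": 0, "dy": 0, "dz": -12, "hand": 1},
  {"ax": 0, "ay": 0, "az": 0, "dx": -4, "dy": 0.5, "dz": -12, "hand": 1},
  {"ax": 0, "ay": 0, "az": 0, "dx": -9, "dy": 1.2, "dz": -12, "hand": 1},
  {"ax": 0, "ay": 0, "az": -0.05, "dx": -13, "dy": 1.8, "dz": -12, "hand": 1},
  {"ax": 0, "ay": 0, "az": -0.147, "dx": -17, "dy": 2.4, "dz": -12, "hand": 1},
  {"ax": 0, "ay": 0, "az": -0.147, "dx": -21, "dy": 2.9, "dz": -12, "hand": 1},
  {"ax": 0, "ay": 0, "az": -0.147, "dx": -25, "dy": 3.5, "dz": -12, "hand": 1},
  {"ax": 0, "ay": 0, "az": -0.147, "dx": -29, "dy": 4.1, "dz": -12, "hand": 1},
])

```text
clock: 36.9
eef_pos: [474.6, 112.5, 178.2]
tool_rot: [3.14, -0.001, 1.56]
force: [1.8, 0.3, -7.4]
width: 22.4
gripper_force: 60.5
```

```bash
python3 go.py 472.5,-6,180,89.4
```

```text
[474.6 112.5 179. ] [179.9  -0.   89.4] 22.4 36.9
d [-11.85  -0.08  -0.11] a [ 0.002 -0.001 -0.001]
```

Call:
send_rows([
  {"ax": 0, "ay": 0, "az": 0, "dx": -4, "dy": -0.1, "dz": 0, "hand": 1},
  {"ax": 0, "ay": 0, "az": 0, "dx": -8, "dy": -0.1, "dz": 0, "hand": 1},
  {"ax": 0, "ay": 0, "az": 0, "dx": -11.8, "dy": -0.1, "dz": 0, "hand": 1},
  {"ax": 0, "ay": 0, "az": 0, "dx": -11.8, "dy": -0.1, "dz": 1.5, "hand": 1},
  {"ax": 0, "ay": 0, "az": 0, "dx": -11.8, "dy": -0.1, "dz": 3, "hand": 1},
  {"ax": 0, "ay": 0, "az": 0, "dx": -11.8, "dy": -0.1, "dz": 3.8, "hand": 1},
  {"ax": 0, "ay": 0, "az": 0, "dx": -11.8, "dy": -0.1, "dz": 3.8, "hand": 1},
])

```text
clock: 37.6
eef_pos: [471.8, -3.5, 139.1]
tool_rot: [-3.141, -0.001, 1.56]
force: [-0.1, 0.7, -7.3]
width: 22.2
gripper_force: 60.5
```

```bash
python3 go.py 472.5,-6,131.5,89.4; python3 -c "
from blob import *
im=top(); np.savez('t6.npz',**im); save(im,'t6.png',(190,180,330,285),5.5)"
```

```text
[471.8  -3.5 139.9] [-1.80e+02 -1.00e-01  8.94e+01] 22.2 37.6
d [-0.25  0.07  0.84] a [-0.001 -0.001 -0.   ]
```

View pics/t6.png

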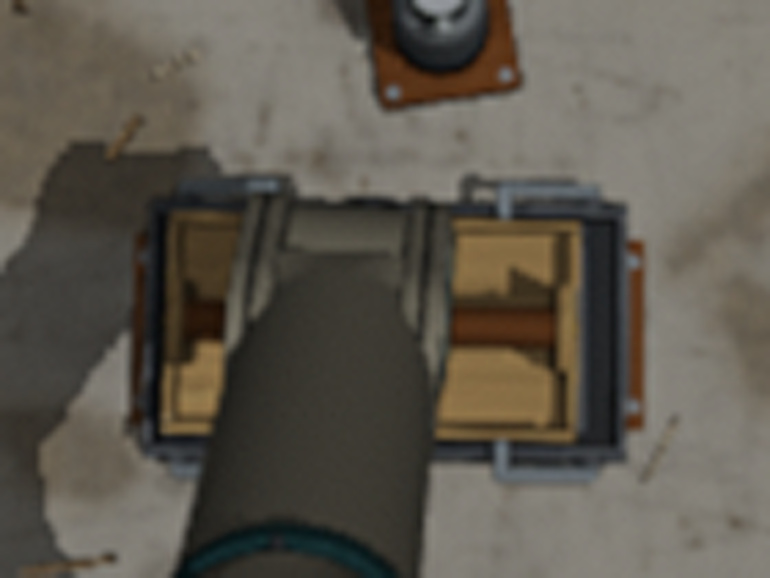

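The picture shows the tray held level over the tote: rim from x≈161 to 580 and y≈(213..435), tote from x≈150 to 626. I compute the centring error.

```bash
python3 -c "
from h import *
im=dict(np.load('t6.npz')); g=lambda a,b,z:ray(im,190+(a+.5)/5.5-.5,180+(b+.5)/5.5-.5,z)[:2].round(1)
print('tray',g(165,213,113),g(582,222,113),g(161,435,113),g(578,442,113))
print('tote',g(152,205,60),g(625,207,60),g(147,450,60),g(624,458,60))
print('cleat',g(132,330,12),g(643,335,12))"
```

```text
tray [535.7 120.5] [ 534.  -123.4] [406.9 119.2] [ 406.  -122.4]
tote [544.4 135.4] [ 547.5 -152.2] [396.7 134.2] [ 395.6 -152.9]
cleat [469.6 152.2] [ 470.9 -167.5]
```

Call:
send_rows([
  {"ax": 0, "ay": 0, "az": 0, "dx": -0.6, "dy": 0.1, "dz": 0, "hand": 1},
  {"ax": 0, "ay": 0, "az": 0, "dx": -0.6, "dy": 0.1, "dz": 0, "hand": 1},
  {"ax": 0, "ay": 0, "az": 0, "dx": -0.6, "dy": 0.1, "dz": 0.3, "hand": 1},
  {"ax": 0, "ay": 0, "az": 0, "dx": -0.6, "dy": 0.1, "dz": 0.6, "hand": 1},
  {"ax": 0, "ay": 0, "az": 0, "dx": -0.6, "dy": 0.1, "dz": 0.8, "hand": 1},
  {"ax": 0, "ay": 0, "az": 0, "dx": -0.6, "dy": 0.1, "dz": 0.8, "hand": 1},
])

```text
clock: 38.25
eef_pos: [473.8, -9.2, 131.7]
tool_rot: [3.14, -0.001, 1.56]
force: [0.3, 0.5, -2.7]
width: 22.4
gripper_force: 61.0
```

Call:
send_rows([
  {"ax": 0, "ay": 0, "az": 0, "dx": 0, "dy": 0, "dz": 0.1, "hand": 1},
  {"ax": 0, "ay": 0, "az": 0, "dx": 0, "dy": 0, "dz": 0.1, "hand": 0.4},
  {"ax": 0, "ay": 0, "az": 0, "dx": 0, "dy": 0, "dz": 0.1, "hand": 0.4},
  {"ax": 0, "ay": 0, "az": 0, "dx": 0, "dy": 0, "dz": 0.1, "hand": 0.4},
  {"ax": 0, "ay": 0, "az": 0, "dx": 0, "dy": 0, "dz": -2, "hand": 0.4},
  {"ax": 0, "ay": 0, "az": 0, "dx": 0, "dy": 0, "dz": -6, "hand": 0.4},
  {"ax": 0, "ay": 0, "az": 0, "dx": 0, "dy": 0, "dz": -11, "hand": 0.4},
  {"ax": 0, "ay": 0, "az": 0, "dx": 4, "dy": 0, "dz": -14, "hand": 0.4},
  {"ax": 0, "ay": 0, "az": 0, "dx": 9, "dy": 0, "dz": -14, "hand": 0.4},
  {"ax": 0, "ay": 0, "az": 0, "dx": 14, "dy": 0, "dz": -14, "hand": 0.4},
])

```text
clock: 39.25
eef_pos: [476.0, 131.6, 273.7]
tool_rot: [3.136, -0.002, 1.557]
force: [1.2, 1.6, -0.7]
width: 51.2
gripper_force: 0.0
```

Call:
send_rows([
  {"ax": 0, "ay": 0, "az": 0, "dx": 5, "dy": 0, "dz": 0, "hand": 0.4},
  {"ax": 0, "ay": 0, "az": 0, "dx": 10, "dy": 0, "dz": 0, "hand": 0.4},
  {"ax": 0, "ay": 0, "az": 0, "dx": 15, "dy": 0, "dz": 0, "hand": 0.4},
  {"ax": 0, "ay": 0, "az": 0, "dx": 20, "dy": 0, "dz": 0, "hand": 0.4},
  {"ax": 0, "ay": 0, "az": 0, "dx": 20, "dy": 0, "dz": 0, "hand": 0.4},
])

```text
clock: 39.75
eef_pos: [475.0, 339.5, 271.8]
tool_rot: [3.141, -0.007, 1.571]
force: [-0.8, -0.1, -0.1]
width: 51.0
gripper_force: 0.0
```

```bash
python3 -c "
from blob import *
im=top(); np.savez('t7.npz',**im); a=im['pixels'][180:285,190:330]; im2=get_image('side'); b=np.array(im2['pixels'])[180:285,190:330]
o=cv2.resize(np.vstack([a,b])[:,:,::-1],None,fx=2.8,fy=2.8,interpolation=cv2.INTER_CUBIC); cv2.imwrite('pics/fin.png',o)"
```

```text
(no output)
```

View pics/fin.png

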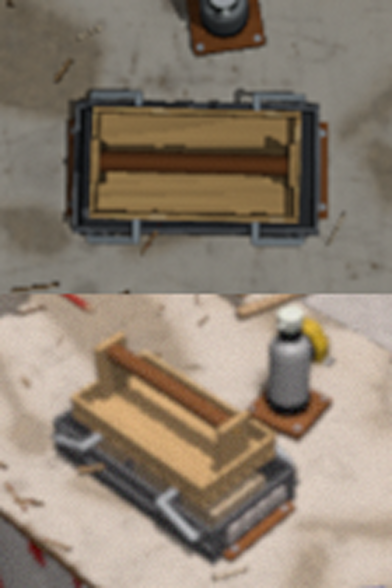

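The composite shows the tray level on the bars (top-view x 90..300) with both bails in and the cap up. I check the centring numerically and then hand in.

```bash
python3 -c "
from blob import *
im=dict(np.load('t7.npz')); blob(im,471,-8,55,106)
g=lambda a,b,z:ray(im,190+(a+.5)/2.8-.5,180+(b+.5)/2.8-.5,z)[:2].round(1)
print(g(90,160,106),g(300,163,106),g(195,108,106),g(195,219,106),'cleat',g(67,165,12),g(328,168,12))"
```

```text
[473.7  -7.8] [241.1 129.2] tool yaw 89.4
[476.7 112.6] [ 476.6 -128.9] [538.3  -6.8] [410.9  -9.2] cleat [473.  152.2] [ 473.8 -168.6]
```

```bash
python3 -c "
from cell import finish_job; print(finish_job())"
```

```text
the job is handed in; nothing more can be done
None
```

The job is done and handed in, with no verdict returned: both bails were swung out, all three blanks laid flat in the tote, the cap pressed and released, both bails swung back in, and the tray stacked level and within about 2 mm of centre.

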